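Slide a sintered filter disc along its loading track until it drops into the pocket

TASK

Take the brass-coloured filter disc off its white stand, lay it flat on the open loading end of the blue track (the end without guides) and let go of it. Then push it gently along the plate between the guides, without lifting it, until it drops into the round pocket, and leave it sitting flat and fully down in the pocket. The sintered disc chips easily, so never press or shove it hard against the track, and leave the stand and the other glassware and boxes as they are.

Things in the scene. Friction and masses are not known exactly. Their poses are not given: they have to be found in the camera images.
- disc: Brass-coloured round sintered filter disc, 46 mm diameter, 9 mm thick, about 55 g, loose. Origin: centre of its underside; z is its axis. It starts lying flat on top of the white stand, centred to within 3 mm. On a plate, push it low on its rim with an upright face: a sloping face that bears down on the rim tilts and jams it.
- stand: White fixed stand: round foot 72 mm across and 8 to 12 mm high, stem 24 mm across, round head 36 mm across whose flat top is 42 mm above the bench, so the disc overhangs the head by 5 mm all round. Origin: centre of the foot's underside.
- track: Blue fixed loading track, 230 mm long (x) and 100 mm wide (y), flat on the bench, with a bright aluminium plate clipped into it lengthwise. Origin: centre of the track's underside, on the bench; x points from the loading end to the end stop, z up. The plate's top is at z = 16 mm, 74 mm wide. The disc chips if the force between it and track or plate exceeds 20 N.
- load (a point): Middle of the loading end, on the plate's top, 78 mm to -x of the track's origin; axes as the track's. From the plate end, 51 mm or more to -x of this point, to 25 mm to +x of it, there are no guides and nothing stands above the plate. Then two guides taper in over 37 mm along x, from 64 mm to 49 mm apart.
- lane (a point): Middle of the range where the pocket may be, on the plate's top and centre line, 33 mm to +x of the track's origin. The guides are straight here, 49 mm apart, 4 mm above the plate; beams outside them (37 mm off centre) are 6 mm high. The pocket's centre is up to 25 mm to either side of this point along x: the plate is clipped in anywhere and the pocket is not reported; slide the disc to find it.
- stop (a point): Face of the 6 mm high end stop that closes the lane, on the plate's top. The pocket, before it, is round, 50 mm across, dark-floored, 4 mm deep: a seated disc has its underside 4 mm below the plate's top, stands 5 mm above it and is stopped by the pocket's wall. The free disc slides with under 1 N; a stop at a few newtons means pocket wall or end stop.
- bottle: Bystander: clear reagent bottle with red cap, 72 mm diameter, 160 mm high, loose. Origin: centre of its underside.
- beaker: Bystander: small glass beaker, 64 mm across the rim, 70 mm high, loose. Origin: centre of its underside.
- vialbox: Bystander: blue open box with amber vials, 110 x 70 mm, 51 mm high, loose. Origin: centre of its underside.
Things that resemble listed ones, but are neither listed nor needed, are in the scene too. Leave any brown look-alike of the disc alone.

How it is judged:
On the way, in this order (a step that is already met when the one before it is completed fails the run):
1. the disc lies flat on the plate at the loading end, outside the guides, and has been let go (x of disc in the frame of track between -0.15 and -0.045 m and y of disc in the frame of track between -0.037 and 0.037 m and z of disc in the frame of track between 0.0145 and 0.0172 m and angle between disc's own z axis and vertical below 0.05 rad and contact force between disc and the fingers below 0.1 N), for 0.2 s.
2. the disc sits flat and fully down in the pocket (x of disc in the frame of track between -0.005 and 0.075 m and y of disc in the frame of track between -0.006 and 0.006 m and z of disc in the frame of track between 0.0105 and 0.0133 m and angle between disc's own z axis and vertical below 0.05 rad), for 0.2 s.
At the end, for the whole second after the job is handed in: The disc is at rest in the pocket: its underside 2.7 to 5.5 mm below the plate's top (pocket depth 4 mm), level within 0.05 rad, within the pocket's lane of the track (x -5 to +75 mm, y within 6 mm of the track's centre line) (all of step 2 and linear speed of disc below 0.01 m/s); the robot touches nothing.
It fails at once if the disc is pressed or shoved against the track or its plate with more than 20 N (contact force between disc and track above 20 N).
It fails at once if the disc is carried or lifted more than 5 mm above the plate over the guided part of the track (x of disc in the frame of track between -0.035 and 0.115 m and y of disc in the frame of track between -0.05 and 0.05 m and z of disc in the frame of track above 0.021 m).
It fails at once if the reagent bottle is moved more than 15 mm or tipped (distance of bottle from where it was at the start of the episode above 0.015 m or angle between bottle's own z axis and vertical above 0.3 rad).
It fails at once if the beaker is moved more than 15 mm or tipped (distance of beaker from where it was at the start of the episode above 0.015 m or angle between beaker's own z axis and vertical above 0.3 rad).
It fails at once if the vial box is moved more than 15 mm or tipped (distance of vialbox from where it was at the start of the episode above 0.015 m or angle between vialbox's own z axis and vertical above 0.3 rad).
It also fails if it takes over 58 s, if anything falls off the work surface, if the arm or the gripper's body presses on something with over 40 N, if the wrist force passes 120 N, or if a joint passes its speed limit or range.

ROBOT

A 6-joint arm with a two-finger parallel gripper is mounted at the origin on the work surface. World frame = base frame: x ahead of the robot, y to its left, z up, the work surface at z = 0. Lengths are in m, angles in rad, forces in N, time in s.
With the tool pointing down it reaches from about 0.3 to 0.75 m from the base axis. Payload 8.5 kg.
Tool frame: the origin (TCP) lies at the very end of the fingers, on their centre line; the grasp point (between the pads) lies 19 mm behind it (pinch_z is the x of the grasp point in the tool frame, in m); x points along the fingers, z is the direction in which the jaws open and shut, and the axes are right-handed (so a half turn about x gives the same grasp; the last joint's range is limited). The gripper opens to 88 mm and grips with 3 to 60 N. Pads are 18 mm wide; open, the fingers measure 123 mm over their backs; the gripper's body (75 mm by 187 mm) begins 45 mm behind the grasp point.
Start: joints at [1.077, 0.381, 1.297, -0, 1.464, -0.215], TCP at [0.151, 0.529, 0.215] pointing down, gripper open.
Joint ranges: [-3.11, 3.11], [-0.89, 2.33], [0.22, 2.48], [-1.42, 4.56], [0.17, 2.85], [-2.88, 2.88]. Speed limits (rad/s): [2.39, 2.39, 3.14, 3.14, 3.14, 3.14].

INTERFACE

Orientations are given as a unit quaternion [w, x, y, z].
In Python, from cell import * gives the robot as it stands.
- The arm moves only by the tool servo_tool, never from a script. Its argument "plan" is a list of rows, each an object of numbers: "dx", "dy", "dz": the shift along the tool's x, y, z in units of 3 cm (1.0 is 3 cm); "rx", "ry", "rz": the turn, a rotation vector about the tool's x, y, z in units of 0.08 rad (1.0 is 0.08 rad). A call has 1 to 20 rows; each row shifts and turns the commanded pose from where the row before left it, along the tool's axes as they then stand; what a row does not reach is not made up. A row lasts 1/10 s, in which the tool goes at most 50 mm and 8.59 degrees, less where a joint would pass 70% of its speed; a pose out of reach is approached as far as the arm can. A call with a number of a shift or a turn outside -1 to 1 is refused whole. A call with a gripper value outside its range is refused whole. "jaw" is the opening, from -1 (shut) to 1 (fully open), set as the call begins (left out, the last holds). The fingers move at their own pace and stop on an object; "grip_force" is the grip in N (left out, the last holds). Time passes only in rows, so rows that do not move let the fingers close. It gives the time, the measured TCP pose, the force and the opening at its end, in the units of the state.
- sense(): the state, without advancing time (a new reading comes with each control period).
- get_image(name): name is "scene" or "top" or "wrist"; returns a dict with "color" (480x640x3 uint8, red, green, blue), "depth" (480x640 float32, m along the optical axis (not along the pixel's ray), 0 where there is no reading), "fx", "fy", "cx", "cy" (pixels), "D" ([k1, k2, p1, p2, k3] as OpenCV has them; the pictures are not rectified), "cam_to_world" (4x4, takes a point from camera to world coordinates). Camera axes: x right, y down, z forward; pixel columns grow to the right and rows downward; lengths in m; the calibration is good to about 2 mm. A picture is of the moment at which its call begins.
- finish_job(): hands the job in, once; it reports no verdict.
The state is a dict: "time_s": time; "joint_pos": joint angles; "qd": joint speeds; "joint_efforts": joint torques, N m; "position": TCP position; "tool_rot": TCP orientation; "ft_force": force on the tool from outside, world axes, zero at the start; "ft_torque": the same for the moment, N m; "gripper_width": finger opening in m.
Only numpy, scipy, OpenCV 4.12 (cv2) and the standard library are available. Lean on these libraries where they do the work, as an engineer would, in place of code of your own. Each camera call takes 0.05 s, during which the arm holds its last target.

## Working session

There is one attempt and no reset: what is moved stays moved. The work goes in short steps, Python scripts to look and compute and a tool call to move; the robot and the scene stay as the last step left them, time stands still between calls to the robot, and variables do not carry over. Pictures are saved under pics/ and viewed, and the job is handed in when it is done.

Besides the shell and the picture viewer there is one more tool, called after "Request:" in YAML: its name, and indented under it one key for each argument. servo_tool: Moves the arm, as the interface text tells. Its arguments: {"type":"object","properties":{"plan":{"type":"array","items":{"type":"object","properties":{"dx":{"type":"number"},"dy":{"type":"number"},"dz":{"type":"number"},"rx":{"type":"number"},"ry":{"type":"number"},"rz":{"type":"number"}}}},"jaw":{"type":"number"},"grip_force":{"type":"number"}},"required":["plan"]}

```bash
mkdir -p pics; ls; cat > h.py <<'E'
from cell import *
import numpy as np, cv2
def grab(n,f=None):
    im=get_image(n)
    if f: cv2.imwrite('pics/'+f+'.png',im['color'][:,:,::-1])
    return im
def ray(im,uv):
    K=np.array([[im['fx'],0,im['cx']],[0,im['fy'],im['cy']],[0,0,1]]);uv=np.array(uv,float).reshape(-1,1,2)
    p=cv2.undistortPoints(uv,K,np.array(im['D'],float)).reshape(-1,2)
    T=np.array(im['cam_to_world']);d=np.c_[p,np.ones(len(p))]@T[:3,:3].T
    return T[:3,3],d
def onz(im,uv,z):
    o,d=ray(im,uv);return o+d*((z-o[2])/d[:,2])[:,None]
E
python3 - <<'E'
from h import *
s=sense();print(s)
for n in ['scene','top','wrist']:
    im=grab(n,n+'0');print(n,np.round(im['cam_to_world'],3).tolist(),im['fx'])
    np.savez('pics/'+n+'0.npz',**im)
E
```

```text
pics
{'time_s': 0.0, 'joint_pos': array([ 1.07668851e+00,  3.81216207e-01,  1.29825892e+00,  4.89883853e-06,
        1.46363762e+00, -2.15285822e-01]), 'qd': array([-1.08032880e-03,  1.01094874e-05, -4.93480081e-04,  6.88924883e-06,
        5.08685850e-04, -1.53091015e-03]), 'joint_efforts': array([ 1.70869713e-03, -4.37936568e+01, -2.24551570e+01,  7.14165042e-02,
        3.53595894e-02, -8.09936250e-05]), 'position': array([0.15120898, 0.52846906, 0.21452758]), 'tool_rot': array([ 0.56413981, -0.42589163,  0.56511795,  0.42544599]), 'ft_force': array([-0.08589258,  0.30772622, -0.09723075]), 'ft_torque': array([0.00923878, 0.04419226, 0.03274164]), 'gripper_width': 0.08798590479180873}
scene [[-0.825, 0.455, -0.336, 0.908], [0.565, 0.668, -0.483, 0.519], [0.005, -0.588, -0.809, 0.889], [0.0, 0.0, 0.0, 1.0]] 454.40105547858434
top [[0.023, -0.991, 0.135, 0.407], [-1.0, -0.021, 0.018, 0.017], [-0.014, -0.136, -0.991, 1.058], [0.0, 0.0, 0.0, 1.0]] 463.0336225808559
wrist [[0.275, 0.911, 0.308, 0.07], [0.961, -0.26, -0.09, 0.552], [-0.001, 0.321, -0.947, 0.386], [0.0, 0.0, 0.0, 1.0]] 426.27148828379984
```

View pics/top0.png

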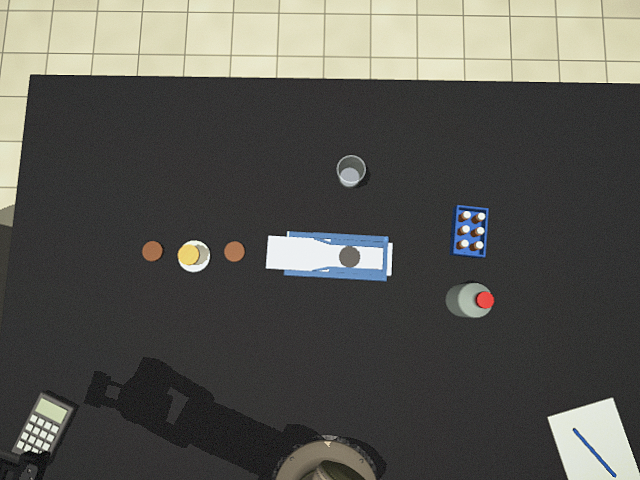

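View pics/scene0.png

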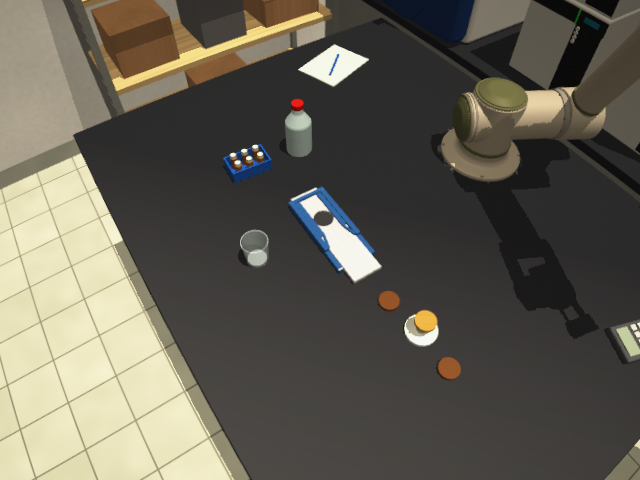

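View pics/wrist0.png

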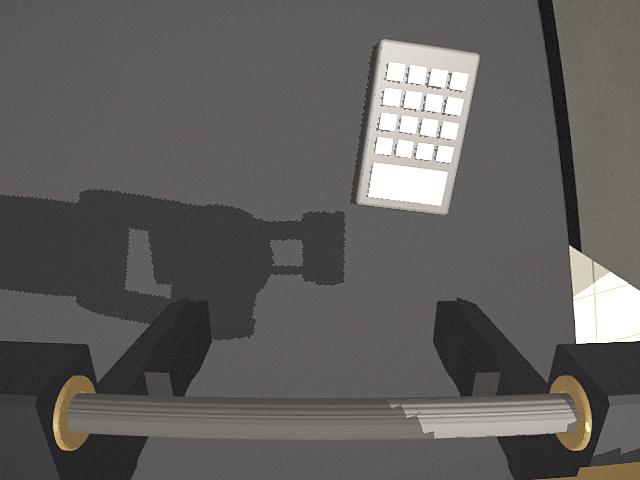

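The top view shows the brass disc at about (189,254) on the white stand, with brown look-alikes at (152,251) and (234,251). The track's open loading end is on the left at about x=267 px, and the dark pocket is at (349,257). The scene view agrees.

```bash
python3 - <<'E'
from h import *
def cont(m,mina=60):
    cs,_=cv2.findContours(m.astype(np.uint8),cv2.RETR_EXTERNAL,cv2.CHAIN_APPROX_NONE)
    return [c.reshape(-1,2).astype(float) for c in cs if cv2.contourArea(c)>mina]
def circ(p):
    A=np.c_[2*p[:,:2],np.ones(len(p))];x=np.linalg.lstsq(A,(p[:,:2]**2).sum(1),rcond=None)[0]
    return x[:2],np.sqrt(x[2]+x[:2]@x[:2])
for n in ['top','scene']:
    im=dict(np.load(f'pics/{n}0.npz'));hsv=cv2.cvtColor(im['color'],cv2.COLOR_RGB2HSV);H,S,V=cv2.split(hsv)
    roi=np.zeros(H.shape,bool)
    if n=='top': roi[190:300,130:420]=1
    else: roi[170:390,220:500]=1
    print(n)
    for c in cont((H>13)&(H<28)&(S>90)&(V>120)&roi,60): 
        p=onz(im,c,.051);print('brass',c.mean(0),circ(p), im['depth'][int(c.mean(0)[1]),int(c.mean(0)[0])])
    for c in cont((H<=12)&(S>100)&(V>60)&roi,200): 
        print('brown',c.mean(0),circ(onz(im,c,.009)))
    for c in cont((H>95)&(H<125)&(S>90)&roi,300):
        print('blue',c.mean(0),cv2.minAreaRect(onz(im,c,.016)[:,:2].astype(np.float32)))
    for c in cont((S<40)&(V>170)&roi,300):
        p=onz(im,c,.016);print('white',c.mean(0),cv2.minAreaRect(p[:,:2].astype(np.float32)),'foot',circ(onz(im,c,.01)))
    # pocket
    r2=np.zeros(H.shape,bool)
    if n=='top': r2[244:270,335:364]=1
    else: r2[205:232,308:340]=1
    for c in cont((V<110)&(S<90)&r2,60):print('pocket',c.mean(0),circ(onz(im,c,.014)))
E
```

```text
top
brass [188.12280702 254.28070175] (array([0.50482403, 0.31270841]), np.float64(0.02221367325426944)) 1.0163618
brown [233.73770492 251.1147541 ] (array([0.51894847, 0.21939341]), np.float64(0.02250010525844043))
brown [152.41935484 250.74193548] (array([0.5157098 , 0.40888087]), np.float64(0.02214427703681257))
blue [341.77730193 256.248394  ] ((0.5128543376922607, -0.013461403548717499), (0.23082371056079865, 0.10258021950721741), 87.81510925292969)
white [367.73529412 256.7254902 ] ((0.510886549949646, -0.0829830914735794), (0.049607083201408386, 0.06781517714262009), 0.22750866413116455) foot (array([ 0.51223628, -0.08657164]), np.float64(0.030666746655286677))
white [195.93233083 255.54887218] ((0.5044955611228943, 0.3066914677619934), (0.06436030566692352, 0.07073923945426941), 77.03450012207031) foot (array([0.5060777 , 0.31226315]), np.float64(0.030908869623225275))
white [303.30316742 252.83710407] ((0.5213272571563721, 0.05459088087081909), (0.17908582091331482, 0.08706564456224442), 87.82576751708984) foot (array([0.51451801, 0.06081916]), np.float64(0.06794610835467874))
scene
brass [425.6557377 320.3442623] (array([0.50664559, 0.313908  ]), np.float64(0.023174697857618182)) 0.9112648
brown [448.46153846 367.76923077] (array([0.51770347, 0.40983394]), np.float64(0.02302311194906891))
brown [388.66666667 300.19298246] (array([0.52088981, 0.22081004]), np.float64(0.023151493597378035))
blue [328.0115942  226.19130435] ((0.5151818990707397, -0.01157323271036148), (0.24414430558681488, 0.11175308376550674), 87.88236236572266)
white [346.70481928 249.64457831] ((0.5224596858024597, 0.05717197060585022), (0.1758614480495453, 0.08543867617845535), 87.90547943115234) foot (array([0.51222142, 0.05952714]), np.float64(0.06784915705933112))
pocket [323.39130435 217.76086957] (array([ 0.51187084, -0.04361199]), np.float64(0.021811169704472035))
```

```bash
cat >> h.py <<'E'
from scipy.spatial.transform import Rotation as Ro
TX=np.array([-.038,-.9993,0]);TX/=np.linalg.norm(TX)
ORG=np.array([.514,-.0125,0])
def q():
    s=sense();w=s['tool_rot'];return s,Ro.from_quat([w[1],w[2],w[3],w[0]])
def to(p,flip=1):
    s,R=q();M=R.as_matrix()
    print('t',round(s['time_s'],2),'pos',np.round(s['position'],4),'w',round(s['gripper_width'],4),'F',np.round(s['ft_force'],2))
    x=np.array([0,0,-1.]);zc=np.array([TX[1],-TX[0],0])*flip
    G=np.column_stack([x,np.cross(zc,x),zc])
    rv=(R.inv()*Ro.from_matrix(G)).as_rotvec()/.08
    print('rotvec units',np.round(rv,2))
    d=np.array(p)-s['position']
    print('shift units now-axes',np.round(M.T@d/.03,2),'after-turn axes',np.round(G.T@d/.03,2)); print(np.round(M,3).tolist())
def trk(x,y,z): 
    return ORG+x*TX+y*np.array([-TX[1],TX[0],0])+[0,0,z]
E
python3 - <<'E'
from h import *
for f in (1,-1): to([.5057,.3133,.10],f)
E
```

```text
t 0.15 pos [0.1513 0.5286 0.2147] w 0.0884 F [ 0.38 -0.46 -0.79]
rotvec units [-2.265e+01 -1.000e-02 -1.000e-02]
shift units now-axes [  3.82 -13.33  -3.64] after-turn axes [  3.82   6.72 -12.08]
[[-0.0, -0.961, 0.275], [-0.001, 0.275, 0.961], [-1.0, 0.0, -0.001]]
t 0.15 pos [0.1513 0.5286 0.2147] w 0.0884 F [ 0.38 -0.46 -0.79]
rotvec units [ 1.662e+01 -1.000e-02  1.000e-02]
shift units now-axes [  3.82 -13.33  -3.64] after-turn axes [ 3.82 -6.72 12.08]
[[-0.0, -0.961, 0.275], [-0.001, 0.275, 0.961], [-1.0, 0.0, -0.001]]
```

Request:
servo_tool:
  plan:
    - {"dy": -0.95,"dz": -0.26}
    - {"dy": -0.95,"dz": -0.26}
    - {"dy": -0.95,"dz": -0.26}
    - {"dy": -0.95,"dz": -0.26}
    - {"dy": -0.95,"dz": -0.26}
    - {"dy": -0.95,"dz": -0.26}
    - {"dy": -0.95,"dz": -0.26}
    - {"dy": -0.95,"dz": -0.26}
    - {"dy": -0.95,"dz": -0.26}
    - {"dy": -0.95,"dz": -0.26}
    - {"dy": -0.95,"dz": -0.26}
    - {"dy": -0.95,"dz": -0.26}
    - {"dy": -0.95,"dz": -0.26}
    - {"dy": -0.95,"dz": -0.26}
  jaw: 1

```text
validation failed for argument at $.pl...
```

Request:
servo_tool:
  plan:
    - {"rx": 0.98}
    - {"rx": 0.98}
    - {"rx": 0.98}
    - {"rx": 0.98}
    - {"rx": 0.98}
    - {"rx": 0.98}
    - {"rx": 0.98}
    - {"rx": 0.98}
    - {"rx": 0.98}
    - {"rx": 0.98}
    - {"rx": 0.98}
    - {"rx": 0.98}
    - {"rx": 0.98}
    - {"rx": 0.98}
    - {"rx": 0.98}
    - {"rx": 0.98}
    - {"rx": 0.94}
    - {}

```text
validation failed for argument at $.pl...
```

```bash
python3 - <<'E'
from h import *
to([.5057,.3133,.0445],-1)
im=grab('wrist','w1');np.savez('pics/w1.npz',**im)
E
```

```text
t 0.15 pos [0.1513 0.5286 0.2147] w 0.0884 F [ 0.38 -0.46 -0.79]
rotvec units [ 1.662e+01 -1.000e-02  1.000e-02]
shift units now-axes [  5.67 -13.33  -3.64] after-turn axes [ 5.67 -6.72 12.08]
[[-0.0, -0.961, 0.275], [-0.001, 0.275, 0.961], [-1.0, 0.0, -0.001]]
```

View pics/w1.png

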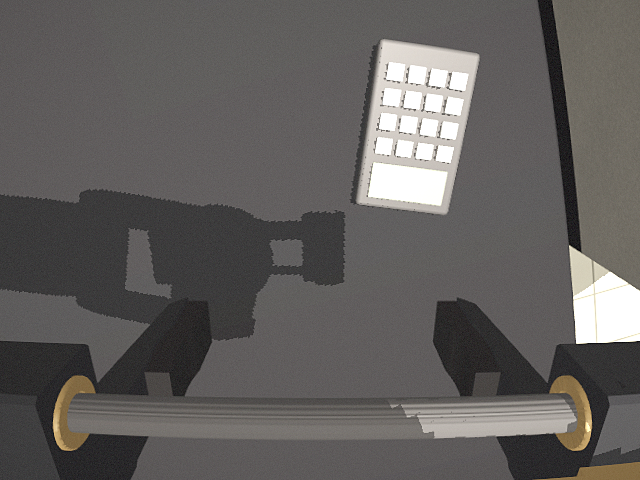

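The arm hasn't moved: both plans were refused, so this view is unchanged. Rows may need all six fields, so I'll try that.

Request:
servo_tool:
  plan:
    - {"dx": 0,"dy": -0.95,"dz": -0.26,"rx": 0,"ry": 0,"rz": 0}
    - {"dx": 0,"dy": -0.95,"dz": -0.26,"rx": 0,"ry": 0,"rz": 0}
  jaw: 1

```text
time_s: 0.4
position: [0.202, 0.4977, 0.2149]
tool_rot: [0.564, -0.426, 0.564, 0.426]
ft_force: [0.5, 1.1, 0.3]
gripper_width: 0.088
```

Request:
servo_tool:
  plan:
    - {"dx": 0,"dy": -0.95,"dz": -0.26,"rx": 0,"ry": 0,"rz": 0}
    - {"dx": 0,"dy": -0.95,"dz": -0.26,"rx": 0,"ry": 0,"rz": 0}
    - {"dx": 0,"dy": -0.95,"dz": -0.26,"rx": 0,"ry": 0,"rz": 0}
    - {"dx": 0,"dy": -0.95,"dz": -0.26,"rx": 0,"ry": 0,"rz": 0}
    - {"dx": 0,"dy": -0.95,"dz": -0.26,"rx": 0,"ry": 0,"rz": 0}
    - {"dx": 0,"dy": -0.95,"dz": -0.26,"rx": 0,"ry": 0,"rz": 0}
    - {"dx": 0,"dy": -0.95,"dz": -0.26,"rx": 0,"ry": 0,"rz": 0}
    - {"dx": 0,"dy": -0.95,"dz": -0.26,"rx": 0,"ry": 0,"rz": 0}
    - {"dx": 0,"dy": -0.95,"dz": -0.26,"rx": 0,"ry": 0,"rz": 0}
    - {"dx": 0,"dy": -0.95,"dz": -0.26,"rx": 0,"ry": 0,"rz": 0}
    - {"dx": 0,"dy": -0.95,"dz": -0.26,"rx": 0,"ry": 0,"rz": 0}
    - {"dx": 0,"dy": -0.95,"dz": -0.26,"rx": 0,"ry": 0,"rz": 0}

```text
time_s: 1.6
position: [0.5058, 0.3132, 0.2149]
tool_rot: [0.564, -0.426, 0.565, 0.426]
ft_force: [0.1, 0.1, 0.4]
gripper_width: 0.0881
```

Request:
servo_tool:
  plan:
    - {"dx": 0,"dy": 0,"dz": 0,"rx": 0.98,"ry": 0,"rz": 0}
    - {"dx": 0,"dy": 0,"dz": 0,"rx": 0.98,"ry": 0,"rz": 0}
    - {"dx": 0,"dy": 0,"dz": 0,"rx": 0.98,"ry": 0,"rz": 0}
    - {"dx": 0,"dy": 0,"dz": 0,"rx": 0.98,"ry": 0,"rz": 0}
    - {"dx": 0,"dy": 0,"dz": 0,"rx": 0.98,"ry": 0,"rz": 0}
    - {"dx": 0,"dy": 0,"dz": 0,"rx": 0.98,"ry": 0,"rz": 0}
    - {"dx": 0,"dy": 0,"dz": 0,"rx": 0.98,"ry": 0,"rz": 0}
    - {"dx": 0,"dy": 0,"dz": 0,"rx": 0.98,"ry": 0,"rz": 0}
    - {"dx": 0,"dy": 0,"dz": 0,"rx": 0.98,"ry": 0,"rz": 0}
    - {"dx": 0,"dy": 0,"dz": 0,"rx": 0.98,"ry": 0,"rz": 0}
    - {"dx": 0,"dy": 0,"dz": 0,"rx": 0.98,"ry": 0,"rz": 0}
    - {"dx": 0,"dy": 0,"dz": 0,"rx": 0.98,"ry": 0,"rz": 0}
    - {"dx": 0,"dy": 0,"dz": 0,"rx": 0.98,"ry": 0,"rz": 0}
    - {"dx": 0,"dy": 0,"dz": 0,"rx": 0.98,"ry": 0,"rz": 0}
    - {"dx": 0,"dy": 0,"dz": 0,"rx": 0.98,"ry": 0,"rz": 0}
    - {"dx": 0,"dy": 0,"dz": 0,"rx": 0.98,"ry": 0,"rz": 0}
    - {"dx": 0,"dy": 0,"dz": 0,"rx": 0.94,"ry": 0,"rz": 0}
    - {"dx": 0,"dy": 0,"dz": 0,"rx": 0,"ry": 0,"rz": 0}

```text
time_s: 3.4
position: [0.5048, 0.3139, 0.2149]
tool_rot: [0.707, 0.013, 0.707, -0.014]
ft_force: [-0.5, 0.6, -1.3]
gripper_width: 0.0884
```

```bash
python3 - <<'E'
from h import *
to([.5057,.3133,.0445],-1)
im=grab('wrist','w2');np.savez('pics/w2.npz',**im)
to([.5057,.3133,.0445],-1)
E
```

```text
t 3.4 pos [0.5048 0.3139 0.2149] w 0.0884 F [-0.51  0.61 -1.27]
rotvec units [-0.   -0.01  0.  ]
shift units now-axes [ 5.68 -0.02  0.03] after-turn axes [ 5.68 -0.02  0.03]
[[-0.0, 0.038, 0.999], [-0.0, 0.999, -0.038], [-1.0, -0.0, -0.0]]
t 3.45 pos [0.5048 0.3139 0.2149] w 0.0883 F [ 0.41 -0.18 -0.8 ]
rotvec units [ 0.03 -0.01  0.  ]
shift units now-axes [ 5.68 -0.02  0.03] after-turn axes [ 5.68 -0.02  0.03]
[[-0.0, 0.036, 0.999], [-0.0, 0.999, -0.036], [-1.0, -0.0, -0.0]]
```

View pics/w2.png

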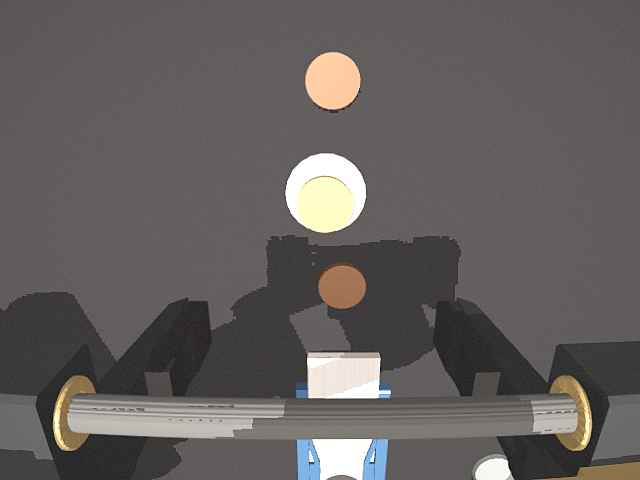

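The wrist view shows the brass disc at (325,204) on the stand, a brown look-alike on either side of it, and the start of the track below. I'll cross-check the disc's position from this view.

```bash
python3 - <<'E'
from h import *
im=dict(np.load('pics/w2.npz'));H,S,V=cv2.split(cv2.cvtColor(im['color'],cv2.COLOR_RGB2HSV))
m=((H>18)&(H<40)&(S>60)&(V>150)).astype(np.uint8);m[:140]=0;m[240:]=0
cs,_=cv2.findContours(m,0,1);c=max(cs,key=cv2.contourArea)
(u,v),(a,b),_=cv2.fitEllipse(c);print(u,v,a,b,onz(im,[[u,v]],.051),im['depth'][int(v),int(u)])
print(im['cam_to_world'][:3,3])
E
```

```text
309.86846923828125 187.44979858398438 11.424816131591797 27.20153045654297 [[0.49442331 0.3276427  0.051     ]] 0.33737007
[0.50703322 0.39790302 0.38584399]
```

```bash
python3 - <<'E'
from h import *
im=dict(np.load('pics/w2.npz'));hsv=cv2.cvtColor(im['color'],cv2.COLOR_RGB2HSV);H,S,V=cv2.split(hsv)
print(hsv[204,325],hsv[180,300],hsv[204,310])
m=((S>60)&(V>150)).astype(np.uint8);m[:140]=0;m[240:]=0;m[:,:280]=0;m[:,370:]=0
cs,_=cv2.findContours(m,0,1);c=max(cs,key=cv2.contourArea)
(u,v),(a,b),_=cv2.fitEllipse(c);print(u,v,a,b,onz(im,[[u,v]],.051))
E
```

```text
[ 30  54 255] [  0   0 255] [ 30  57 255]
324.5231018066406 202.3212890625 52.12395477294922 54.613346099853516 [[0.50566613 0.31499578 0.051     ]]
```

Request:
servo_tool:
  plan:
    - {"dx": 0.9,"dy": 0,"dz": 0.03,"rx": 0,"ry": 0,"rz": 0}
    - {"dx": 0.9,"dy": 0,"dz": 0,"rx": 0,"ry": 0,"rz": 0}
    - {"dx": 0.9,"dy": 0,"dz": 0,"rx": 0,"ry": 0,"rz": 0}
    - {"dx": 0.9,"dy": 0,"dz": 0,"rx": 0,"ry": 0,"rz": 0}
    - {"dx": 0.8,"dy": 0,"dz": 0,"rx": 0,"ry": 0,"rz": 0}
    - {"dx": 0.6,"dy": 0,"dz": 0,"rx": 0,"ry": 0,"rz": 0}
    - {"dx": 0.4,"dy": 0,"dz": 0,"rx": 0,"ry": 0,"rz": 0}
    - {"dx": 0.28,"dy": 0,"dz": 0,"rx": 0,"ry": 0,"rz": 0}
    - {"dx": 0,"dy": 0,"dz": 0,"rx": 0,"ry": 0,"rz": 0}

```text
time_s: 4.35
position: [0.5056, 0.3138, 0.0441]
tool_rot: [0.707, 0.013, 0.707, -0.013]
ft_force: [-1.1, 1.1, 0.8]
gripper_width: 0.0881
```

```bash
python3 - <<'E'
from h import *
to([.5057,.3140,.0445],-1)
im=grab('wrist','w3');im=grab('scene','s3')
c=im['color'][270:390,360:500];cv2.imwrite('pics/s3c.png',cv2.resize(c,None,fx=5,fy=5)[:,:,::-1])
E
```

```text
t 4.35 pos [0.5056 0.3138 0.0441] w 0.0881 F [-1.09  1.08  0.84]
rotvec units [ 0.01 -0.01  0.01]
shift units now-axes [-0.01  0.01  0.  ] after-turn axes [-0.01  0.01  0.  ]
[[-0.001, 0.037, 0.999], [-0.0, 0.999, -0.037], [-1.0, -0.001, -0.001]]
```

View pics/w3.png

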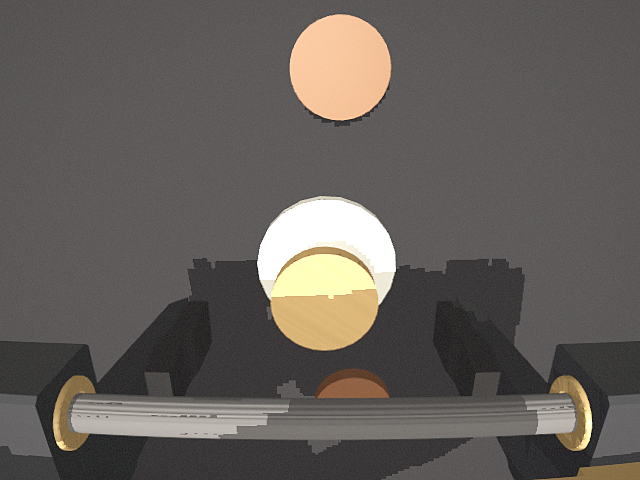

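View pics/s3c.png

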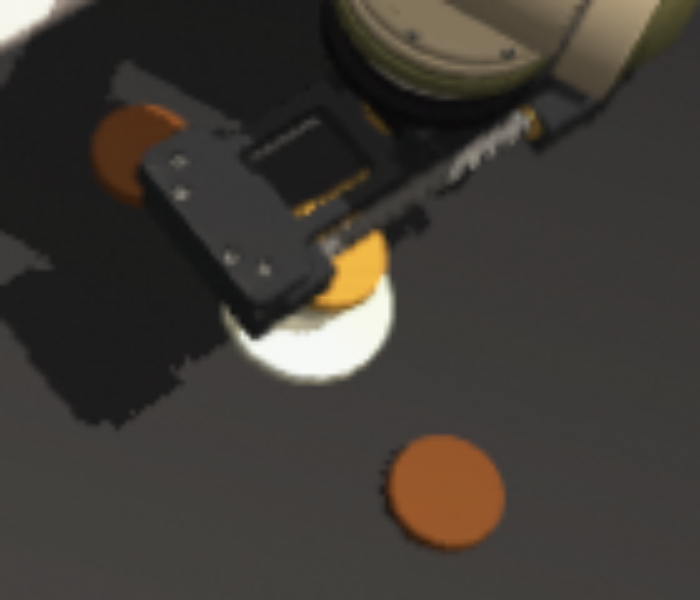

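In the wrist view the disc is centred between the fingers at (324,300), level with the fingertips at about row 300. I'll close gently.

Request:
servo_tool:
  plan:
    - {"dx": 0,"dy": 0,"dz": 0,"rx": 0,"ry": 0,"rz": 0}
    - {"dx": 0,"dy": 0,"dz": 0,"rx": 0,"ry": 0,"rz": 0}
    - {"dx": 0,"dy": 0,"dz": 0,"rx": 0,"ry": 0,"rz": 0}
    - {"dx": 0,"dy": 0,"dz": 0,"rx": 0,"ry": 0,"rz": 0}
    - {"dx": 0,"dy": 0,"dz": 0,"rx": 0,"ry": 0,"rz": 0}
    - {"dx": 0,"dy": 0,"dz": 0,"rx": 0,"ry": 0,"rz": 0}
    - {"dx": 0,"dy": 0,"dz": 0,"rx": 0,"ry": 0,"rz": 0}
    - {"dx": 0,"dy": 0,"dz": 0,"rx": 0,"ry": 0,"rz": 0}
  jaw: -1
  grip_force: 10

```text
time_s: 5.25
position: [0.5058, 0.3139, 0.0447]
tool_rot: [0.707, 0.013, 0.707, -0.013]
ft_force: [0.0, 0.0, 0.4]
gripper_width: 0.0265
```

Request:
servo_tool:
  plan:
    - {"dx": -0.2,"dy": 0,"dz": 0,"rx": 0,"ry": 0,"rz": 0}
    - {"dx": -0.4,"dy": 0,"dz": 0,"rx": 0,"ry": 0,"rz": 0}
    - {"dx": -0.5,"dy": 0,"dz": 0,"rx": 0,"ry": 0,"rz": 0}
    - {"dx": -0.5,"dy": 0,"dz": 0,"rx": 0,"ry": 0,"rz": 0}
    - {"dx": -0.4,"dy": 0,"dz": 0,"rx": 0,"ry": 0,"rz": 0}
    - {"dx": 0,"dy": 0,"dz": 0,"rx": 0,"ry": 0,"rz": 0}

```text
time_s: 5.85
position: [0.5066, 0.3143, 0.107]
tool_rot: [0.708, 0.014, 0.706, -0.013]
ft_force: [-0.3, 0.0, -0.5]
gripper_width: 0.0002
```

```bash
python3 - <<'E'
from h import *
im=grab('wrist','w4');np.savez('pics/w4.npz',**im)
to(trk(-.085,0,.08),-1)
E
```

```text
t 5.9 pos [0.5061 0.3141 0.1057] w 0.0002 F [0.65 0.35 0.46]
rotvec units [ 0.01  0.02 -0.01]
shift units now-axes [ 0.85 -8.03  0.67] after-turn axes [ 0.86 -8.03  0.68]
[[0.002, 0.038, 0.999], [0.001, 0.999, -0.038], [-1.0, 0.001, 0.002]]
```

View pics/w4.png

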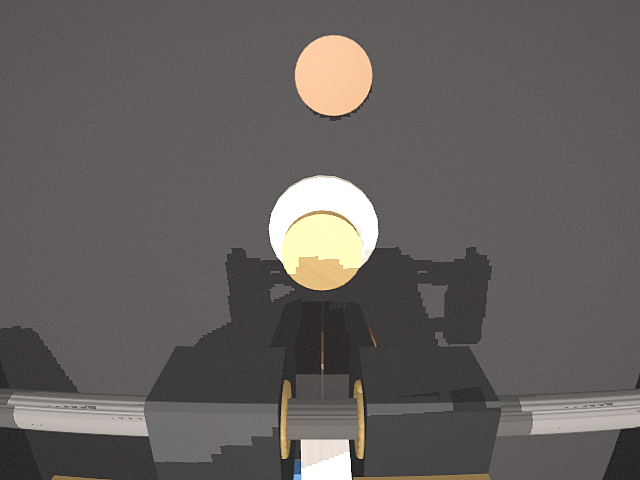

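The fingers shut to 0 and the disc is still on the stand at (322,251), so the grasp missed. I'll measure where the disc really is.

```bash
python3 - <<'E'
from h import *
def disc(im,roi,smin,z=.051):
    hsv=cv2.cvtColor(im['color'],cv2.COLOR_RGB2HSV);H,S,V=cv2.split(hsv)
    m=((S>smin)&(V>100)&(H>12)&(H<40)).astype(np.uint8);k=np.zeros_like(m);a,b,c,d=roi;k[a:b,c:d]=1;m*=k
    cs,_=cv2.findContours(m,0,1);c=max(cs,key=cv2.contourArea);e=cv2.fitEllipse(c);u,v=e[0]
    D=im['depth'];o,dd=ray(im,[[u,v]]);
    p=im['depth'][int(v),int(u)];P=im['cam_to_world']@np.r_[np.linalg.inv(im['cam_to_world'][:3,:3])@dd[0]*p,1]
    print(np.round(e[0],1),np.round(e[1],1),'plane',np.round(onz(im,[[u,v]],z),4),'depthpt',np.round(P[:3],4))
disc(dict(np.load('pics/w2.npz')),(140,245,280,370),30)
disc(dict(np.load('pics/w4.npz')),(180,300,260,390),30)
im=grab('scene','s4');disc(im,(290,350,390,460),100)
im=grab('top','t4');disc(im,(230,280,170,210),90)
c=np.vstack([cv2.resize(im['color'][220:290,130:260],None,fx=5,fy=5)]);cv2.imwrite('pics/t4c.png',c[:,:,::-1])
for n in ('w4',):
    w=dict(np.load(f'pics/{n}.npz'));print(w['depth'][300:380:8,322])
E
```

```text
[324.6 203.9] [56.  56.4] plane [[0.5057 0.3137 0.051 ]] depthpt [0.5057 0.3138 0.0513]
[321.7 250.2] [79.8 80.4] plane [[0.5055 0.3143 0.051 ]] depthpt [0.5055 0.3149 0.0526]
[426.9 322. ] [17.7 22.7] plane [[0.5071 0.3184 0.051 ]] depthpt [0.5074 0.3186 0.0517]
[189.  254.3] [17.8 20.3] plane [[0.5049 0.3104 0.051 ]] depthpt [0.5046 0.3095 0.0541]
[0.30659187 0.30915818 0.3107004  0.3129763  0.30522978 0.30596563
 0.         0.31138223 0.31312287 0.32627842]
```

View pics/t4c.png

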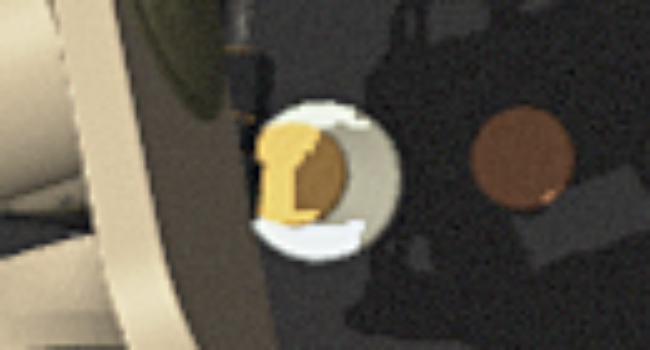

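View pics/s4.png

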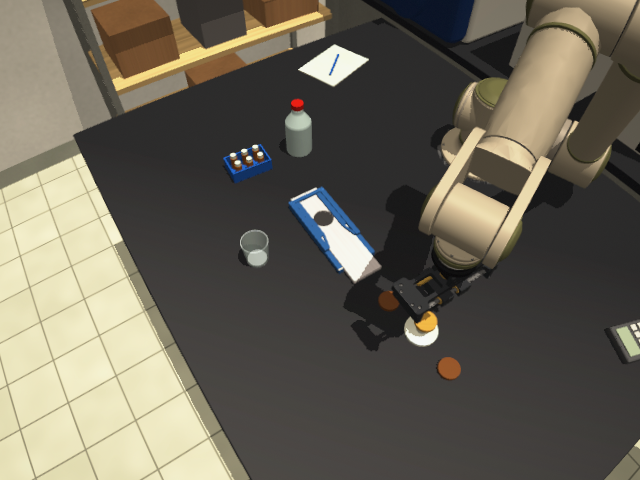

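```bash
cat >> h.py <<'E'
def proj(im,P):
    T=np.linalg.inv(im['cam_to_world']);P=np.atleast_2d(P)
    K=np.array([[im['fx'],0,im['cx']],[0,im['fy'],im['cy']],[0,0,1]],float)
    return cv2.projectPoints((P@T[:3,:3].T+T[:3,3]).reshape(-1,1,3),np.zeros(3),np.zeros(3),K,np.array(im['D'],float))[0].reshape(-1,2)
def pt(im,u,v):
    o,d=ray(im,[[u,v]]);return o+d[0]*im['depth'][int(v),int(u)]
E
python3 - <<'E'
from h import *
w=dict(np.load('pics/w4.npz'));s,_=q()
print('tcp in wrist',proj(w,s['position']))
for v in range(240,400,8): print(v,np.round(pt(w,310,v),4),np.round(pt(w,335,v),4))
im=grab('scene');print('tcp scene',proj(im,s['position']))
im2=grab('top');print('tcp top',proj(im2,s['position']))
E
```

```text
tcp in wrist [[322.08808808 292.3558402 ]]
240 [0.4992 0.321  0.0519] [0.5132 0.3207 0.0525]
248 [0.499  0.3165 0.0526] [0.5131 0.3157 0.052 ]
256 [0.4988 0.3115 0.052 ] [0.5129 0.3111 0.0526]
264 [0.4985 0.3067 0.0523] [0.5128 0.3056 0.0509]
272 [0.4983 0.3017 0.0522] [0.5127 0.3013 0.0525]
280 [0.4981 0.2968 0.0524] [0.5125 0.2956 0.0511]
288 [0.4978 0.2917 0.0525] [0.5133 0.2672 0.0019]
296 [0.4952 0.2615 0.0017] [0.5132 0.2609 0.0021]
304 [0.5012 0.3233 0.1337] [0.5106 0.3234 0.1345]
312 [0.5013 0.3232 0.1398] [0.5104 0.323  0.14  ]
320 [0.5015 0.3237 0.1465] [0.5103 0.3228 0.1456]
328 [0.5016 0.3233 0.1513] [0.5101 0.3232 0.1517]
336 [0.5017 0.3234 0.1565] [0.5099 0.3236 0.1574]
344 [0.5019 0.3238 0.1618] [0.5098 0.3234 0.1617]
352 [0.5019 0.3234 0.1657] [0.5096 0.3227 0.1651]
360 [0.502  0.3231 0.1695] [0.5095 0.3232 0.1702]
368 [0.5021 0.3233 0.1738] [0.5094 0.3229 0.1737]
376 [0.5022 0.3231 0.1774] [0.5093 0.3222 0.1765]
384 [0.502  0.3201 0.1771] [0.5092 0.3202 0.1775]
392 [0.5019 0.317  0.1766] [0.5091 0.3169 0.1769]
tcp scene [[431.3664707  307.92772949]]
tcp top [[180.13319358 251.29648879]]
```

```bash
python3 - <<'E'
from h import *
w=dict(np.load('pics/w4.npz'))
print(proj(w,[[.506,.323,.106],[.506,.305,.106],[.506,.323,.132]]))
a=w['color'][230:400,240:400];a=np.clip(a.astype(float)*1.6+20,0,255).astype(np.uint8)
b=w['depth'][230:400,240:400];b=cv2.applyColorMap(np.uint8(np.clip((b-.22)/.2,0,1)*255),2)[:,:,::-1]
im=grab('scene');c=im['color'][260:340,380:480];c=np.clip(c*2.5,0,255).astype(np.uint8)
cv2.imwrite('pics/c5.png',np.hstack([cv2.resize(x,(400,425),interpolation=cv2.INTER_NEAREST) for x in (a,b)])[:,:,::-1])
cv2.imwrite('pics/c6.png',cv2.resize(c,(750,600))[:,:,::-1])
E
```

```text
[[322.39663607 274.99862015]
 [323.87960932 311.41632292]
 [322.68516911 302.27367122]]
```

View pics/c5.png

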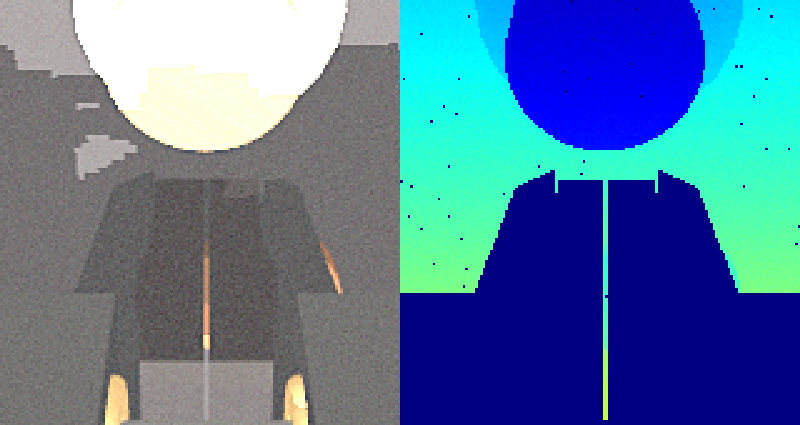

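View pics/c6.png

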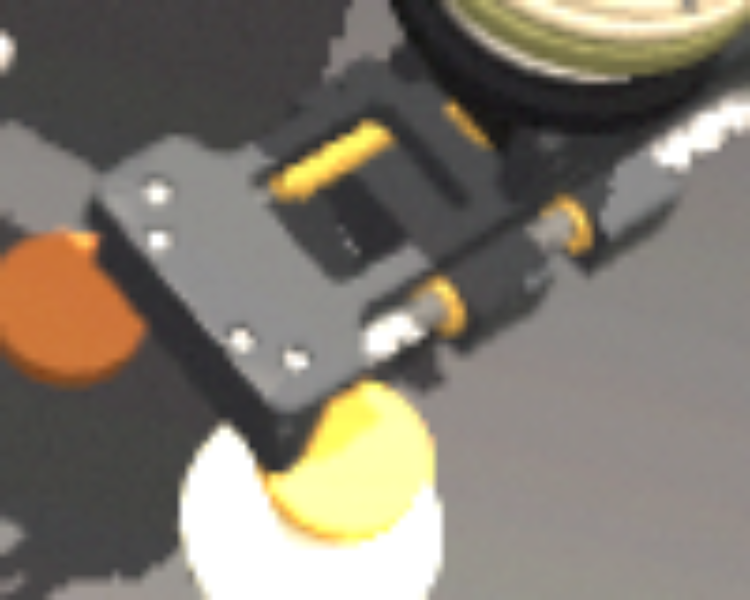

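The closed fingertips show up about 26 mm above the reported TCP (tip at about z=0.132, TCP at 0.106), which explains the miss. TCP z=0.0185 is safe either way: nominal tips would still clear the stand's foot. I'll open and go down to that height.

```bash
python3 - <<'E'
import cell;print([(k,v) for k,v in vars(cell).items() if not k.startswith('_') and not callable(v)][:20]);print([k for k in dir(cell) if not k.startswith('_')])
from h import *
to([.5056,.3140,.0185],-1)
E
```

```text
[('pinch_z', -0.0187)]
['MotionError', 'finish_job', 'get_image', 'pinch_z', 'sense']
t 6.15 pos [0.5055 0.3138 0.1041] w 0.0004 F [ 0.03  0.05 -0.11]
rotvec units [ 0.   -0.02  0.01]
shift units now-axes [2.85 0.01 0.01] after-turn axes [2.85 0.01 0.  ]
[[-0.001, 0.038, 0.999], [-0.0, 0.999, -0.038], [-1.0, -0.001, -0.001]]
```

Request:
servo_tool:
  plan:
    - {"dx": 0,"dy": 0,"dz": 0,"rx": 0,"ry": 0,"rz": 0}
    - {"dx": 0,"dy": 0,"dz": 0,"rx": 0,"ry": 0,"rz": 0}
    - {"dx": 0,"dy": 0,"dz": 0,"rx": 0,"ry": 0,"rz": 0}
    - {"dx": 0,"dy": 0,"dz": 0,"rx": 0,"ry": 0,"rz": 0}
    - {"dx": 0,"dy": 0,"dz": 0,"rx": 0,"ry": 0,"rz": 0}
    - {"dx": 0,"dy": 0,"dz": 0,"rx": 0,"ry": 0,"rz": 0}
    - {"dx": 0,"dy": 0,"dz": 0,"rx": 0,"ry": 0,"rz": 0}
    - {"dx": 0,"dy": 0,"dz": 0,"rx": 0,"ry": 0,"rz": 0}
    - {"dx": 0,"dy": 0,"dz": 0,"rx": 0,"ry": 0,"rz": 0}
    - {"dx": 0,"dy": 0,"dz": 0,"rx": 0,"ry": 0,"rz": 0}
  jaw: 1

```text
time_s: 7.15
position: [0.5058, 0.3139, 0.1047]
tool_rot: [0.707, 0.013, 0.707, -0.013]
ft_force: [1.6, -0.0, -1.0]
gripper_width: 0.0782
```

Request:
servo_tool:
  plan:
    - {"dx": 0.2,"dy": 0,"dz": 0,"rx": 0,"ry": 0,"rz": 0}
    - {"dx": 0.5,"dy": 0,"dz": 0,"rx": 0,"ry": 0,"rz": 0}
    - {"dx": 0.5,"dy": 0,"dz": 0,"rx": 0,"ry": 0,"rz": 0}
    - {"dx": 0.5,"dy": 0,"dz": 0,"rx": 0,"ry": 0,"rz": 0}
    - {"dx": 0.5,"dy": 0,"dz": 0,"rx": 0,"ry": 0,"rz": 0}
    - {"dx": 0.4,"dy": 0,"dz": 0,"rx": 0,"ry": 0,"rz": 0}
    - {"dx": 0.25,"dy": 0,"dz": 0,"rx": 0,"ry": 0,"rz": 0}
    - {"dx": 0,"dy": 0,"dz": 0,"rx": 0,"ry": 0,"rz": 0}

```text
time_s: 7.95
position: [0.5054, 0.3137, 0.0183]
tool_rot: [0.706, 0.013, 0.708, -0.014]
ft_force: [-0.3, -0.1, 0.6]
gripper_width: 0.0879
```

```bash
python3 - <<'E'
from h import *
im=grab('wrist','w7');np.savez('pics/w7.npz',**im);to([.5056,.3140,.0185],-1)
for v in range(280,340,4): print(v,[np.round(pt(im,u,v),4).tolist() for u in (200,205,445)])
E
```

```text
t 8.0 pos [0.5058 0.3139 0.0191] w 0.0878 F [ 0.18 -0.96  0.81]
rotvec units [ 0.01 -0.    0.  ]
shift units now-axes [ 0.02  0.   -0.01] after-turn axes [ 0.02  0.   -0.01]
[[-0.0, 0.038, 0.999], [-0.0, 0.999, -0.038], [-1.0, -0.0, -0.0]]
280 [[0.4445, 0.3143, -0.0001], [0.4473, 0.3146, 0.0009], [0.5638, 0.3106, 0.0016]]
284 [[0.4444, 0.3124, 0.0005], [0.4472, 0.3128, 0.0015], [0.5635, 0.3091, 0.0029]]
288 [[0.4447, 0.3111, 0.0024], [0.447, 0.3108, 0.0018], [0.5641, 0.3062, 0.0014]]
292 [[0.4442, 0.3087, 0.0018], [0.4462, 0.3079, 0.0003], [0.5642, 0.3041, 0.0014]]
296 [[0.4436, 0.3061, 0.0009], [0.4461, 0.3059, 0.0008], [0.5643, 0.302, 0.0017]]
300 [[0.4435, 0.3042, 0.0015], [0.4462, 0.3044, 0.002], [0.5649, 0.299, 0.0002]]
304 [[0.4588, 0.3252, 0.047], [0.4604, 0.3246, 0.046], [0.5511, 0.3214, 0.0462]]
308 [[0.4595, 0.3249, 0.0496], [0.4605, 0.3234, 0.0468], [0.5503, 0.3212, 0.0489]]
312 [[0.4602, 0.3247, 0.0523], [0.4605, 0.3221, 0.0475], [0.5497, 0.3209, 0.0515]]
316 [[0.4606, 0.324, 0.0542], [0.4609, 0.3214, 0.0495], [0.5486, 0.3215, 0.0554]]
320 [[0.4606, 0.3228, 0.0548], [0.4606, 0.3196, 0.0492], [0.5487, 0.3199, 0.0554]]
324 [[0.4606, 0.3214, 0.0552], [0.4607, 0.3184, 0.0502], [0.5483, 0.3192, 0.057]]
328 [[0.4605, 0.32, 0.0558], [0.4604, 0.3167, 0.0502], [0.5491, 0.3163, 0.0549]]
332 [[0.4603, 0.3185, 0.0559], [0.4601, 0.3148, 0.0499], [0.5486, 0.3158, 0.0568]]
336 [[0.4601, 0.3169, 0.056], [0.46, 0.3133, 0.0502], [0.5486, 0.3142, 0.0571]]
```

View pics/w7.png

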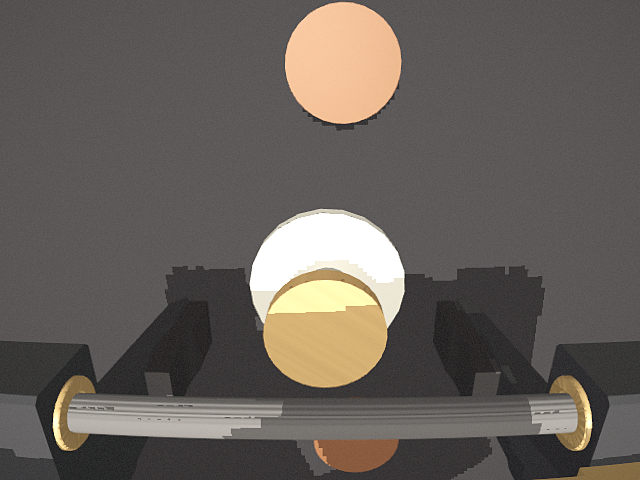

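The fingertips now straddle the disc, which is at (326,332), with the tips at z≈0.045. I'll close.

Request:
servo_tool:
  plan:
    - {"dx": 0,"dy": 0,"dz": 0,"rx": 0,"ry": 0,"rz": 0}
    - {"dx": 0,"dy": 0,"dz": 0,"rx": 0,"ry": 0,"rz": 0}
    - {"dx": 0,"dy": 0,"dz": 0,"rx": 0,"ry": 0,"rz": 0}
    - {"dx": 0,"dy": 0,"dz": 0,"rx": 0,"ry": 0,"rz": 0}
    - {"dx": 0,"dy": 0,"dz": 0,"rx": 0,"ry": 0,"rz": 0}
    - {"dx": 0,"dy": 0,"dz": 0,"rx": 0,"ry": 0,"rz": 0}
    - {"dx": 0,"dy": 0,"dz": 0,"rx": 0,"ry": 0,"rz": 0}
    - {"dx": 0,"dy": 0,"dz": 0,"rx": 0,"ry": 0,"rz": 0}
    - {"dx": 0,"dy": 0,"dz": 0,"rx": 0,"ry": 0,"rz": 0}
  jaw: -1
  grip_force: 10

```text
time_s: 8.9
position: [0.5058, 0.3139, 0.0194]
tool_rot: [0.707, 0.013, 0.707, -0.013]
ft_force: [-0.4, -0.1, 1.5]
gripper_width: 0.0451
```

Request:
servo_tool:
  plan:
    - {"dx": -0.1,"dy": 0,"dz": 0,"rx": 0,"ry": 0,"rz": 0}
    - {"dx": -0.2,"dy": 0,"dz": 0,"rx": 0,"ry": 0,"rz": 0}
    - {"dx": -0.4,"dy": 0,"dz": 0,"rx": 0,"ry": 0,"rz": 0}
    - {"dx": -0.4,"dy": 0,"dz": 0,"rx": 0,"ry": 0,"rz": 0}
    - {"dx": -0.4,"dy": 0,"dz": 0,"rx": 0,"ry": 0,"rz": 0}
    - {"dx": -0.3,"dy": 0,"dz": 0,"rx": 0,"ry": 0,"rz": 0}
    - {"dx": -0.2,"dy": 0,"dz": 0,"rx": 0,"ry": 0,"rz": 0}
    - {"dx": 0,"dy": 0,"dz": 0,"rx": 0,"ry": 0,"rz": 0}

```text
time_s: 9.7
position: [0.5061, 0.3141, 0.0802]
tool_rot: [0.707, 0.013, 0.706, -0.013]
ft_force: [0.6, -0.7, -0.5]
gripper_width: 0.0458
```

```bash
python3 - <<'E'
from h import *
im=grab('wrist','w8');np.savez('pics/w8.npz',**im);to(trk(-.085,0,.05),-1)
for v in (300,315,330,345,360,370): print(v,[np.round(pt(im,u,v),4).tolist() for u in (290,325,360)])
E
```

```text
t 9.75 pos [0.5058 0.3139 0.0795] w 0.0455 F [-0.4  -0.62 -1.37]
rotvec units [ 0.01  0.   -0.  ]
shift units now-axes [ 0.98 -8.03  0.68] after-turn axes [ 0.98 -8.03  0.69]
[[0.0, 0.038, 0.999], [0.0, 0.999, -0.038], [-1.0, 0.0, 0.0]]
300 [[0.494, 0.3285, 0.1137], [0.5066, 0.3282, 0.114], [0.5191, 0.3274, 0.1134]]
315 [[0.4935, 0.3217, 0.1124], [0.5064, 0.3226, 0.1148], [0.5191, 0.3214, 0.1137]]
330 [[0.4933, 0.3165, 0.1142], [0.5061, 0.3149, 0.1123], [0.519, 0.3151, 0.1136]]
345 [[0.4927, 0.309, 0.1126], [0.5059, 0.3084, 0.1123], [0.519, 0.3083, 0.1131]]
360 [[0.4921, 0.3017, 0.1117], [0.5057, 0.3028, 0.1141], [0.519, 0.3021, 0.1137]]
370 [[0.492, 0.2979, 0.1129], [0.5055, 0.2975, 0.113], [0.519, 0.2971, 0.1132]]
```

View pics/w8.png

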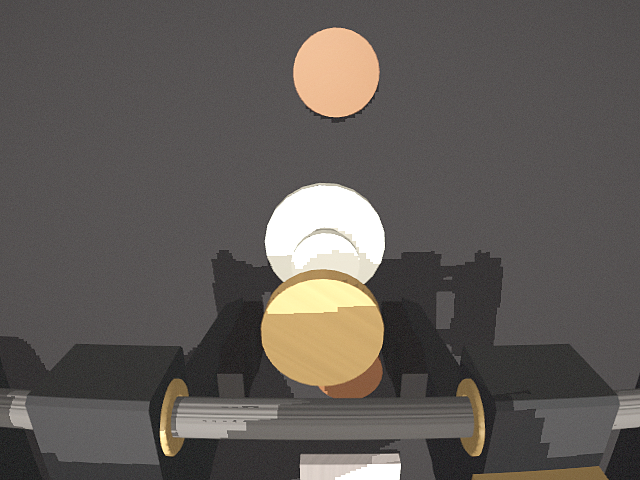

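The disc is held level at (322,330) and clear of the stand. Next I'll carry it to the loading end.

Request:
servo_tool:
  plan:
    - {"dx": 0,"dy": -0.3,"dz": 0.03,"rx": 0,"ry": 0,"rz": 0}
    - {"dx": 0,"dy": -0.6,"dz": 0.05,"rx": 0,"ry": 0,"rz": 0}
    - {"dx": 0,"dy": -0.7,"dz": 0.06,"rx": 0,"ry": 0,"rz": 0}
    - {"dx": 0,"dy": -0.8,"dz": 0.07,"rx": 0,"ry": 0,"rz": 0}
    - {"dx": 0,"dy": -0.8,"dz": 0.07,"rx": 0,"ry": 0,"rz": 0}
    - {"dx": 0,"dy": -0.8,"dz": 0.07,"rx": 0,"ry": 0,"rz": 0}
    - {"dx": 0,"dy": -0.8,"dz": 0.07,"rx": 0,"ry": 0,"rz": 0}
    - {"dx": 0,"dy": -0.8,"dz": 0.07,"rx": 0,"ry": 0,"rz": 0}
    - {"dx": 0,"dy": -0.8,"dz": 0.07,"rx": 0,"ry": 0,"rz": 0}
    - {"dx": 0,"dy": -0.7,"dz": 0.06,"rx": 0,"ry": 0,"rz": 0}
    - {"dx": 0,"dy": -0.6,"dz": 0.04,"rx": 0,"ry": 0,"rz": 0}
    - {"dx": 0,"dy": -0.33,"dz": 0.02,"rx": 0,"ry": 0,"rz": 0}
    - {"dx": 0,"dy": 0,"dz": 0,"rx": 0,"ry": 0,"rz": 0}

```text
time_s: 11.05
position: [0.517, 0.0714, 0.079]
tool_rot: [0.707, 0.014, 0.707, -0.014]
ft_force: [-0.3, 0.2, -0.6]
gripper_width: 0.0454
```

```bash
python3 - <<'E'
from h import *
im=grab('wrist','w9');np.savez('pics/w9.npz',**im);to(trk(-.085,0,-.007),-1)
im=grab('scene','s9');np.savez('pics/s9.npz',**im)
E
```

```text
t 11.1 pos [0.517  0.0722 0.079 ] w 0.0455 F [-0.16  0.43 -0.97]
rotvec units [-0.01 -0.01 -0.  ]
shift units now-axes [2.87 0.01 0.01] after-turn axes [2.87 0.01 0.01]
[[-0.001, 0.039, 0.999], [0.0, 0.999, -0.039], [-1.0, 0.0, -0.001]]
```

View pics/w9.png

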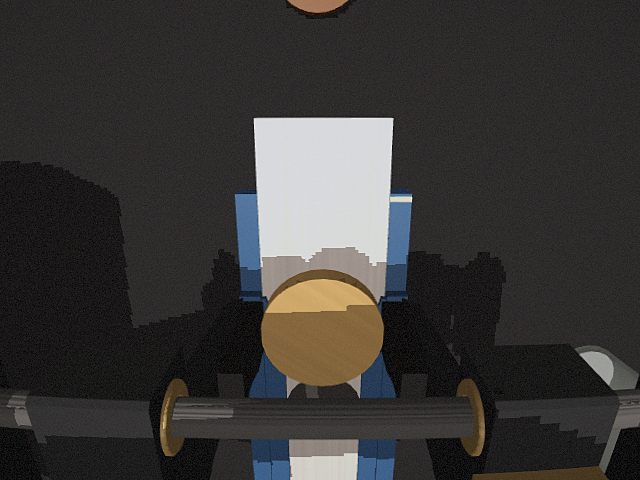

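View pics/s9.png

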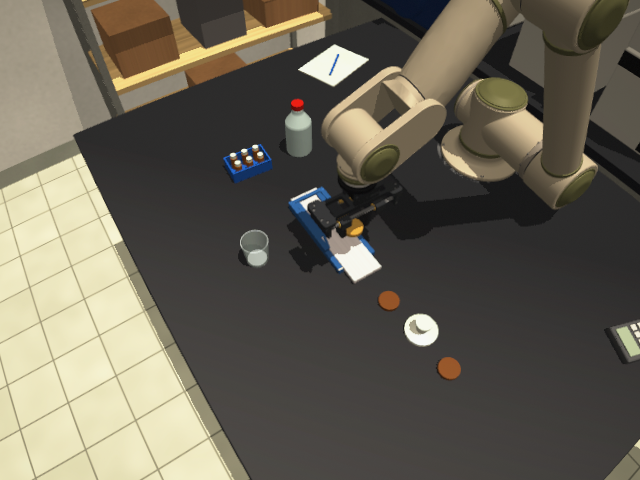

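The disc is over the plate. In the wrist view the plate end is at row 118, the track end at row 193, and the outer beams begin at about row 297. I'll check the track frame from this view.

```bash
python3 - <<'E'
from h import *
im=dict(np.load('pics/w9.npz'))
P=onz(im,[[254,118],[393,118],[258,230],[389,230],[235,194],[412,194],[236.5,240],[409.5,240],[240,298],[409,298]],.016)
for p in P:
    d=p-ORG;print(np.round(p,4),'track x,y',np.round([d@TX,d@np.array([-TX[1],TX[0],0])],4))
H,S,V=cv2.split(cv2.cvtColor(im['color'],cv2.COLOR_RGB2HSV))
for v in range(130,260,20):
    r=np.where((S[v]<50)&(V[v]>120))[0];b=np.where((S[v]>90)&(H[v]>95)&(H[v]<125))[0]
    p=onz(im,[[r.min()-.5,v],[r.max()+.5,v]],.016);d=(p-ORG)
    o=[v,np.round(d@TX,4),np.round(d@np.array([-TX[1],TX[0],0]),4)]
    if len(b)>5: o.append(np.round((onz(im,[[b.min()-.5,v],[b.max()+.5,v]],.012)-ORG)@np.array([-TX[1],TX[0],0]),4))
    print(*o)
E
```

```text
[0.4824 0.1452 0.016 ] track x,y [-0.1564 -0.0376]
[0.5565 0.1423 0.016 ] track x,y [-0.1563  0.0366]
[0.4793 0.0826 0.016 ] track x,y [-0.0937 -0.0383]
[0.5548 0.0796 0.016 ] track x,y [-0.0936  0.0373]
[0.4681 0.1043 0.016 ] track x,y [-0.115  -0.0503]
[0.5676 0.1004 0.016 ] track x,y [-0.1148  0.0493]
[0.4662 0.077  0.016 ] track x,y [-0.0876 -0.0512]
[0.5668 0.073  0.016 ] track x,y [-0.0875  0.0496]
[0.4643 0.0395 0.016 ] track x,y [-0.0501 -0.0516]
[0.5676 0.0355 0.016 ] track x,y [-0.05    0.0518]
130 [-0.1501 -0.15  ] [-0.0381  0.0366]
150 [-0.1394 -0.1393] [-0.0381  0.0365]
170 [-0.1284 -0.1283] [-0.038   0.0365]
190 [-0.1172 -0.1171] [-0.038   0.0364] [-0.138  0.048]
210 [-0.1056 -0.1055] [-0.038   0.0364] [-0.1529  0.0498]
230 [-0.0937 -0.0936] [-0.038   0.0364] [-0.1443  0.05  ]
250 [-0.0814 -0.0813] [-0.038   0.0364] [-0.1317  0.0502]
```

Request:
servo_tool:
  plan:
    - {"dx": 0.3,"dy": 0,"dz": -0.02,"rx": 0,"ry": 0,"rz": 0}
    - {"dx": 0.5,"dy": 0,"dz": 0,"rx": 0,"ry": 0,"rz": 0}
    - {"dx": 0.5,"dy": 0,"dz": 0,"rx": 0,"ry": 0,"rz": 0}
    - {"dx": 0.5,"dy": 0,"dz": 0,"rx": 0,"ry": 0,"rz": 0}
    - {"dx": 0.4,"dy": 0,"dz": 0,"rx": 0,"ry": 0,"rz": 0}
    - {"dx": 0.3,"dy": 0,"dz": 0,"rx": 0,"ry": 0,"rz": 0}
    - {"dx": 0.2,"dy": 0,"dz": 0,"rx": 0,"ry": 0,"rz": 0}
    - {"dx": 0,"dy": 0,"dz": 0,"rx": 0,"ry": 0,"rz": 0}
    - {"dx": 0,"dy": 0,"dz": 0,"rx": 0,"ry": 0,"rz": 0}

```text
time_s: 12.05
position: [0.5167, 0.0725, -0.0015]
tool_rot: [0.707, 0.013, 0.707, -0.013]
ft_force: [-0.7, 0.2, -0.3]
gripper_width: 0.0455
```

```bash
sed -i 's/ORG=np.array(\[.514/ORG=np.array([.5133/' h.py; python3 - <<'E'
from h import *
im=grab('wrist','w10');np.savez('pics/w10.npz',**im);to(trk(-.085,0,-.007),-1)
for v in (260,275,): print(v,[np.round(pt(im,u,v),4).tolist() for u in (290,325,360)])
for v in (300,330,345,360): print(v,[np.round(pt(im,u,v),4).tolist() for u in (290,325,360)])
for i in range(4):
    get_image('top');to(trk(-.085,0,-.007),-1) if i==3 else 0
E
```

```text
t 12.1 pos [ 0.5168  0.0724 -0.0013] w 0.0458 F [-0.38  0.26 -0.54]
rotvec units [0.   0.01 0.  ]
shift units now-axes [ 0.19 -0.   -0.01] after-turn axes [ 0.19 -0.   -0.01]
[[0.001, 0.038, 0.999], [-0.0, 0.999, -0.038], [-1.0, -0.0, 0.001]]
260 [[0.5043, 0.0967, 0.0177], [0.5177, 0.0961, 0.0173], [0.5311, 0.0957, 0.0177]]
275 [[0.5039, 0.0906, 0.0179], [0.5175, 0.0949, 0.0288], [0.5311, 0.0891, 0.0168]]
300 [[0.5046, 0.0867, 0.0315], [0.5172, 0.0862, 0.0314], [0.5298, 0.0858, 0.0317]]
330 [[0.5038, 0.0744, 0.0317], [0.5168, 0.074, 0.0317], [0.5297, 0.0733, 0.0314]]
345 [[0.5034, 0.0676, 0.0311], [0.5165, 0.0671, 0.031], [0.5297, 0.0666, 0.0312]]
360 [[0.5029, 0.0607, 0.0308], [0.5163, 0.0604, 0.031], [0.5296, 0.0605, 0.0321]]
t 12.3 pos [ 0.5167  0.0724 -0.0014] w 0.0454 F [ 0.76 -0.96 -0.58]
rotvec units [0.   0.01 0.  ]
shift units now-axes [ 0.19  0.   -0.01] after-turn axes [ 0.19  0.   -0.01]
[[0.001, 0.038, 0.999], [-0.0, 0.999, -0.038], [-1.0, -0.0, 0.001]]
```

View pics/w10.png

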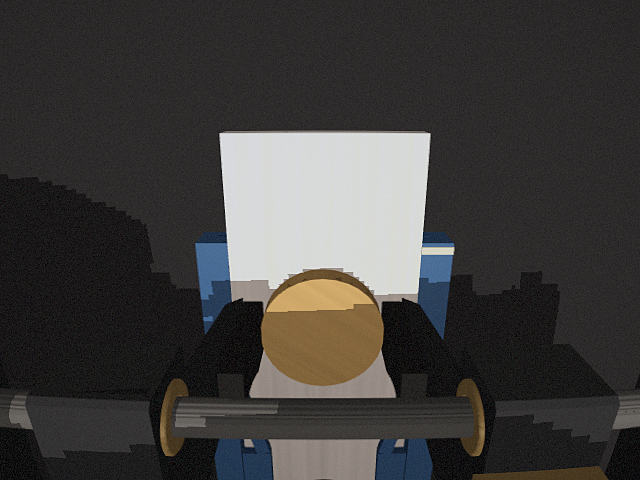

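The disc is hanging level at (322,330), about 5 mm above the plate. I'll lower it in small steps.

Request:
servo_tool:
  plan:
    - {"dx": 0.06,"dy": 0,"dz": 0,"rx": 0,"ry": 0,"rz": 0}
    - {"dx": 0.05,"dy": 0,"dz": 0,"rx": 0,"ry": 0,"rz": 0}
    - {"dx": 0.03,"dy": 0,"dz": 0,"rx": 0,"ry": 0,"rz": 0}
    - {"dx": 0,"dy": 0,"dz": 0,"rx": 0,"ry": 0,"rz": 0}
    - {"dx": 0,"dy": 0,"dz": 0,"rx": 0,"ry": 0,"rz": 0}

```text
time_s: 12.8
position: [0.5165, 0.0724, -0.006]
tool_rot: [0.707, 0.013, 0.707, -0.013]
ft_force: [-0.9, -0.2, 0.0]
gripper_width: 0.0456
```

Request:
servo_tool:
  plan:
    - {"dx": 0.02,"dy": 0,"dz": 0,"rx": 0,"ry": 0,"rz": 0}
    - {"dx": 0,"dy": 0,"dz": 0,"rx": 0,"ry": 0,"rz": 0}

```text
time_s: 13.0
position: [0.5165, 0.0725, -0.0066]
tool_rot: [0.707, 0.013, 0.707, -0.013]
ft_force: [-0.0, 0.9, -1.6]
gripper_width: 0.0455
```

```bash
python3 - <<'E'
from h import *
im=grab('wrist','w11')
def pl(u0,u1,v0,v1):
    return np.median([pt(im,u,v)[2] for u in range(u0,u1,4) for v in range(v0,v1,3)])
print('top disc',pl(290,360,300,370),'plate',pl(240,410,200,255));to(trk(-.085,0,-.007),-1)
E
```

```text
top disc 0.026460203653778963 plate 0.017292156157229316
t 13.05 pos [ 0.5165  0.0725 -0.0066] w 0.0456 F [ 0.53  0.58 -0.73]
rotvec units [ 0. -0. -0.]
shift units now-axes [ 0.01 -0.    0.  ] after-turn axes [ 0.01 -0.    0.  ]
[[-0.0, 0.038, 0.999], [0.0, 0.999, -0.038], [-1.0, 0.0, -0.0]]
```

Depth puts the gap at about 0.2 mm, so I'll release.

Request:
servo_tool:
  plan:
    - {"dx": 0,"dy": 0,"dz": 0,"rx": 0,"ry": 0,"rz": 0}
    - {"dx": 0,"dy": 0,"dz": 0,"rx": 0,"ry": 0,"rz": 0}
    - {"dx": 0,"dy": 0,"dz": 0,"rx": 0,"ry": 0,"rz": 0}
    - {"dx": 0,"dy": 0,"dz": 0,"rx": 0,"ry": 0,"rz": 0}
    - {"dx": 0,"dy": 0,"dz": 0,"rx": 0,"ry": 0,"rz": 0}
    - {"dx": 0,"dy": 0,"dz": 0,"rx": 0,"ry": 0,"rz": 0}
  jaw: 1

```text
time_s: 13.65
position: [0.5165, 0.0725, -0.0065]
tool_rot: [0.707, 0.013, 0.707, -0.013]
ft_force: [-0.2, -0.6, -0.1]
gripper_width: 0.0877
```

```bash
python3 - <<'E'
from h import *
im=grab('wrist','w12');np.savez('pics/w12.npz',**im)
def pl(u0,u1,v0,v1):
    return np.median([pt(im,u,v)[2] for u in range(u0,u1,4) for v in range(v0,v1,3)])
print('top disc',pl(290,360,300,370),'plate',pl(240,410,200,255));to(trk(-.085,0,-.007),-1)
E
```

```text
top disc 0.026377779734558418 plate 0.01731188974179365
t 13.7 pos [ 0.5165  0.0724 -0.0066] w 0.0882 F [-0.12  0.66  0.34]
rotvec units [ 0. -0.  0.]
shift units now-axes [0.01 0.   0.  ] after-turn axes [0.01 0.   0.  ]
[[-0.0, 0.038, 0.999], [-0.0, 0.999, -0.038], [-1.0, -0.0, -0.0]]
```

View pics/w12.png

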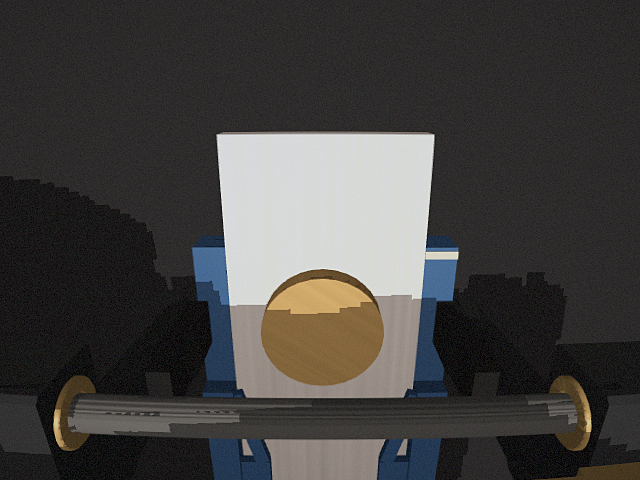

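The disc lies flat on the plate at (322,330) and has been let go. I'll lift off, move behind it and shut the fingers.

Request:
servo_tool:
  plan:
    - {"dx": -0.1,"dy": 0,"dz": 0,"rx": 0,"ry": 0,"rz": 0}
    - {"dx": -0.3,"dy": 0,"dz": 0,"rx": 0,"ry": 0,"rz": 0}
    - {"dx": -0.5,"dy": 0,"dz": 0,"rx": 0,"ry": 0,"rz": 0}
    - {"dx": -0.1,"dy": 0.2,"dz": 0,"rx": 0,"ry": 0,"rz": 0}
    - {"dx": 0,"dy": 0.5,"dz": 0,"rx": 0,"ry": 0,"rz": 0}
    - {"dx": 0,"dy": 0.5,"dz": 0,"rx": 0,"ry": 0,"rz": 0}
    - {"dx": 0,"dy": 0.3,"dz": 0,"rx": 0,"ry": 0,"rz": 0}
    - {"dx": 0,"dy": 0.1,"dz": 0,"rx": 0,"ry": 0,"rz": 0}
    - {"dx": 0,"dy": 0,"dz": 0,"rx": 0,"ry": 0,"rz": 0}

```text
time_s: 14.6
position: [0.5181, 0.1211, 0.0231]
tool_rot: [0.707, 0.013, 0.707, -0.013]
ft_force: [-0.1, -0.3, 0.8]
gripper_width: 0.0884
```

Request:
servo_tool:
  plan:
    - {"dx": 0,"dy": 0,"dz": 0,"rx": 0,"ry": 0,"rz": 0}
    - {"dx": 0,"dy": 0,"dz": 0,"rx": 0,"ry": 0,"rz": 0}
    - {"dx": 0,"dy": 0,"dz": 0,"rx": 0,"ry": 0,"rz": 0}
    - {"dx": 0,"dy": 0,"dz": 0,"rx": 0,"ry": 0,"rz": 0}
    - {"dx": 0,"dy": 0,"dz": 0,"rx": 0,"ry": 0,"rz": 0}
    - {"dx": 0,"dy": 0,"dz": 0,"rx": 0,"ry": 0,"rz": 0}
    - {"dx": 0,"dy": 0,"dz": 0,"rx": 0,"ry": 0,"rz": 0}
    - {"dx": 0,"dy": 0,"dz": 0,"rx": 0,"ry": 0,"rz": 0}
    - {"dx": 0,"dy": 0,"dz": 0,"rx": 0,"ry": 0,"rz": 0}
    - {"dx": 0,"dy": 0,"dz": 0,"rx": 0,"ry": 0,"rz": 0}
    - {"dx": 0,"dy": 0,"dz": 0,"rx": 0,"ry": 0,"rz": 0}
  jaw: -1

```text
time_s: 15.7
position: [0.5183, 0.1204, 0.0234]
tool_rot: [0.707, 0.013, 0.707, -0.013]
ft_force: [0.0, 0.1, -0.2]
gripper_width: 0.0024
```

```bash
python3 - <<'E'
from h import *
im=grab('wrist','w13');np.savez('pics/w13.npz',**im)
to(trk(-.132,0,-.008),-1)
Y=np.array([-TX[1],TX[0],0])
for v in range(290,312,2): print(v,np.round(pt(im,315,v),4))
s9=dict(np.load('pics/scene0.npz'));t0=dict(np.load('pics/top0.npz'))
for im,roi in ((s9,(200,238,300,345)),(t0,(240,275,332,368))):
    g=cv2.cvtColor(im['color'],cv2.COLOR_RGB2GRAY);a,b,c,d=roi;m=np.zeros_like(g);m[a:b,c:d]=g[a:b,c:d]<100
    cs,_=cv2.findContours(m,0,1)
    for c in cs:
        if cv2.contourArea(c)<80: continue
        e=cv2.fitEllipse(c);p=onz(im,[e[0]],.014)[0]-ORG;print('pocket',e,np.round([p@TX,p@Y],4))
im=grab('scene','s13');np.savez('pics/s13.npz',**im)
cv2.imwrite('pics/s13c.png',cv2.resize(im['color'][170:300,270:430],(800,650)[:2])[:600,:,::-1])
E
```

```text
t 15.75 pos [0.5183 0.1204 0.0235] w 0.0005 F [ 0.01 -0.89 -0.29]
rotvec units [0.01 0.   0.  ]
shift units now-axes [ 1.05 -0.03  0.  ] after-turn axes [ 1.05 -0.03  0.  ]
[[0.0, 0.038, 0.999], [-0.0, 0.999, -0.038], [-1.0, -0.0, 0.0]]
290 [0.5139 0.1194 0.0171]
292 [0.5139 0.1186 0.0174]
294 [0.5139 0.118  0.0183]
296 [0.5138 0.1164 0.0171]
298 [0.5138 0.1154 0.0171]
300 [0.5137 0.1143 0.0171]
302 [0.5149 0.1296 0.0488]
304 [0.5149 0.1291 0.0495]
306 [0.5149 0.1294 0.0517]
308 [0.515  0.1298 0.054 ]
310 [0.515  0.1292 0.0545]
pocket ((320.7613830566406, 218.0679473876953), (34.215980529785156, 51.234214782714844), 66.64520263671875) [0.0337 0.0054]
```

View pics/w13.png

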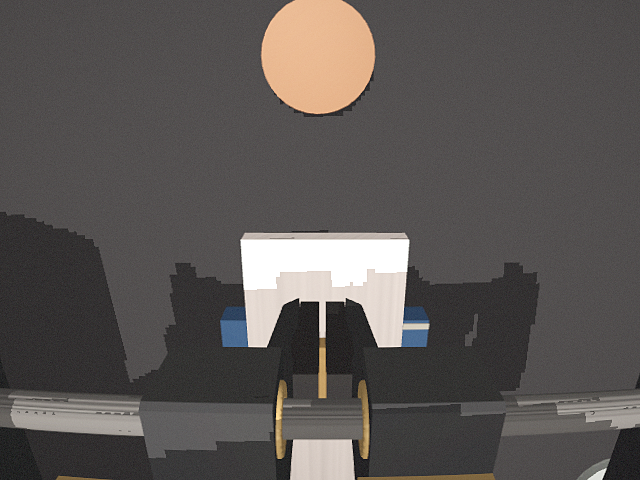

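View pics/s13c.png

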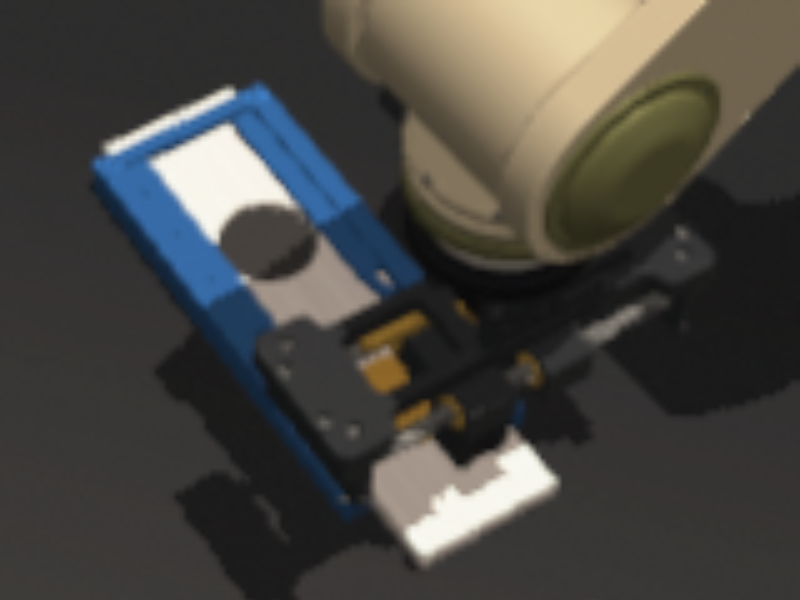

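The fingers are shut behind the disc. In the scene crop the pocket is the dark ellipse at about (268,242), at track x≈+0.031. I'll descend until the tips are about 1.5 mm above the plate.

Request:
servo_tool:
  plan:
    - {"dx": 0.2,"dy": 0,"dz": 0,"rx": 0,"ry": 0,"rz": 0}
    - {"dx": 0.3,"dy": 0,"dz": 0,"rx": 0,"ry": 0,"rz": 0}
    - {"dx": 0.2,"dy": 0,"dz": 0,"rx": 0,"ry": 0,"rz": 0}
    - {"dx": 0.15,"dy": 0,"dz": 0,"rx": 0,"ry": 0,"rz": 0}
    - {"dx": 0.07,"dy": 0,"dz": 0,"rx": 0,"ry": 0,"rz": 0}
    - {"dx": 0.05,"dy": 0,"dz": 0,"rx": 0,"ry": 0,"rz": 0}
    - {"dx": 0,"dy": 0,"dz": 0,"rx": 0,"ry": 0,"rz": 0}

```text
time_s: 16.5
position: [0.5183, 0.1204, -0.0057]
tool_rot: [0.707, 0.013, 0.707, -0.013]
ft_force: [0.3, -0.3, 0.5]
gripper_width: 0.0003
```

```bash
python3 - <<'E'
from h import *
im=grab('wrist','w14');np.savez('pics/w14.npz',**im)
to(trk(-.124,0,-.0055),-1)
for v in range(290,316,2): print(v,np.round(pt(im,315,v),4))
E
```

```text
t 16.55 pos [ 0.5184  0.1204 -0.0056] w 0.0002 F [ 0.03 -0.51  0.21]
rotvec units [0.01 0.   0.  ]
shift units now-axes [-0.  -0.3 -0. ] after-turn axes [-0.  -0.3 -0. ]
[[0.0, 0.038, 0.999], [-0.0, 0.999, -0.038], [-1.0, -0.0, 0.0]]
290 [0.515  0.1332 0.0166]
292 [0.515  0.1323 0.0166]
294 [0.515  0.1318 0.0172]
296 [0.515  0.1314 0.0182]
298 [0.5149 0.1299 0.0168]
300 [0.5149 0.1293 0.0175]
302 [0.5149 0.1296 0.0196]
304 [0.5149 0.1296 0.0212]
306 [0.5149 0.1294 0.0226]
308 [0.515  0.1295 0.0244]
310 [0.515  0.1298 0.0265]
312 [0.515  0.1296 0.0276]
314 [0.515  0.1293 0.0285]
```

View pics/w14.png

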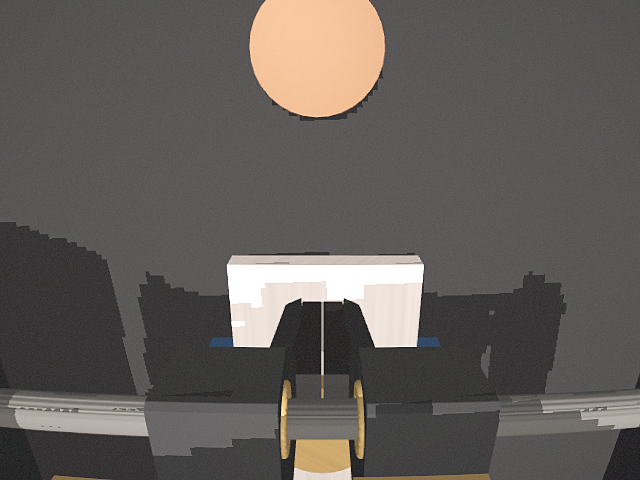

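The tips are about 2 mm above the plate and the disc is visible ahead at the bottom edge. I'll push.

Request:
servo_tool:
  plan:
    - {"dx": 0,"dy": -0.1,"dz": 0,"rx": 0,"ry": 0,"rz": 0}
    - {"dx": 0,"dy": -0.1,"dz": 0,"rx": 0,"ry": 0,"rz": 0}
    - {"dx": 0,"dy": -0.1,"dz": 0,"rx": 0,"ry": 0,"rz": 0}
    - {"dx": 0,"dy": -0.1,"dz": 0,"rx": 0,"ry": 0,"rz": 0}
    - {"dx": 0,"dy": -0.06,"dz": 0,"rx": 0,"ry": 0,"rz": 0}
    - {"dx": 0,"dy": -0.06,"dz": 0,"rx": 0,"ry": 0,"rz": 0}
    - {"dx": 0,"dy": -0.06,"dz": 0,"rx": 0,"ry": 0,"rz": 0}
    - {"dx": 0,"dy": -0.06,"dz": 0,"rx": 0,"ry": 0,"rz": 0}
    - {"dx": 0,"dy": -0.08,"dz": 0,"rx": 0,"ry": 0,"rz": 0}
    - {"dx": 0,"dy": -0.08,"dz": 0,"rx": 0,"ry": 0,"rz": 0}
    - {"dx": 0,"dy": -0.08,"dz": 0,"rx": 0,"ry": 0,"rz": 0}
    - {"dx": 0,"dy": -0.08,"dz": 0,"rx": 0,"ry": 0,"rz": 0}
    - {"dx": 0,"dy": -0.08,"dz": 0,"rx": 0,"ry": 0,"rz": 0}
    - {"dx": 0,"dy": -0.08,"dz": 0,"rx": 0,"ry": 0,"rz": 0}

```text
time_s: 17.95
position: [0.517, 0.0866, -0.0056]
tool_rot: [0.707, 0.013, 0.707, -0.013]
ft_force: [0.0, 1.2, -0.1]
gripper_width: 0.0003
```

```bash
cat > look.py <<'E'
import sys
from h import *
n=sys.argv[1];im=grab('scene');np.savez('pics/'+n+'.npz',**im)
c=np.clip(im['color'][170:290,270:430]*1.3,0,255).astype(np.uint8)
cv2.imwrite('pics/'+n+'.png',cv2.resize(c,(800,600),interpolation=cv2.INTER_CUBIC)[:,:,::-1])
s,_=q();d=s['position']-ORG;print('t',s['time_s'],'track x,y',np.round([d@TX,d@np.array([-TX[1],TX[0],0]),d[2]],4),'F',np.round(s['ft_force'],2))
E
python3 look.py s15
```

```text
t 18.0 track x,y [-0.0989  0.     -0.0057] F [0.67 0.38 0.13]
```

View pics/s15.png

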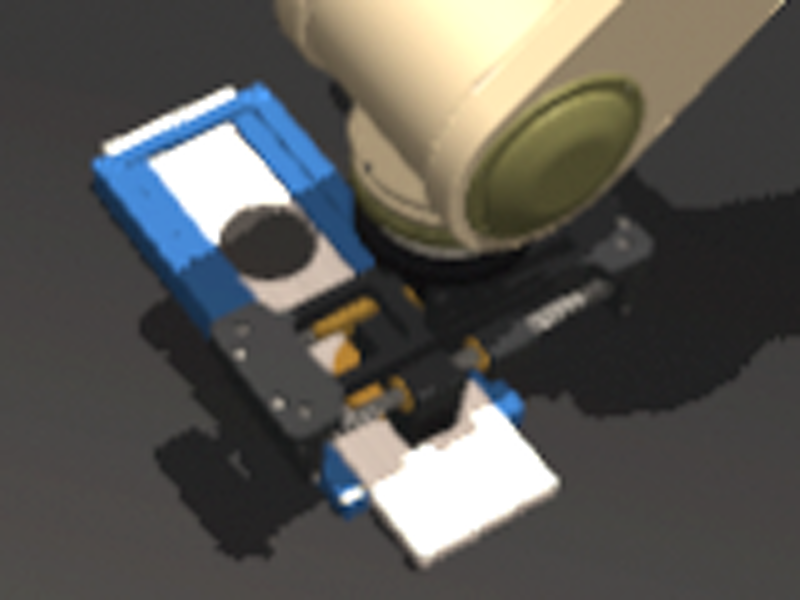

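The scene shows the pusher behind the disc (a sliver of brass visible at about (345,355)) and the pocket at (268,242). I'll go on at 30 mm/s.

Request:
servo_tool:
  plan:
    - {"dx": 0,"dy": -0.08,"dz": 0,"rx": 0,"ry": 0,"rz": 0}
    - {"dx": 0,"dy": -0.08,"dz": 0,"rx": 0,"ry": 0,"rz": 0}
    - {"dx": 0,"dy": -0.08,"dz": 0,"rx": 0,"ry": 0,"rz": 0}
    - {"dx": 0,"dy": -0.08,"dz": 0,"rx": 0,"ry": 0,"rz": 0}
    - {"dx": 0,"dy": -0.08,"dz": 0,"rx": 0,"ry": 0,"rz": 0}
    - {"dx": 0,"dy": -0.08,"dz": 0,"rx": 0,"ry": 0,"rz": 0}
    - {"dx": 0,"dy": -0.08,"dz": 0,"rx": 0,"ry": 0,"rz": 0}
    - {"dx": 0,"dy": -0.08,"dz": 0,"rx": 0,"ry": 0,"rz": 0}
    - {"dx": 0,"dy": -0.08,"dz": 0,"rx": 0,"ry": 0,"rz": 0}
    - {"dx": 0,"dy": -0.08,"dz": 0,"rx": 0,"ry": 0,"rz": 0}
    - {"dx": 0,"dy": -0.08,"dz": 0,"rx": 0,"ry": 0,"rz": 0}
    - {"dx": 0,"dy": -0.08,"dz": 0,"rx": 0,"ry": 0,"rz": 0}
    - {"dx": 0,"dy": -0.08,"dz": 0,"rx": 0,"ry": 0,"rz": 0}
    - {"dx": 0,"dy": -0.08,"dz": 0,"rx": 0,"ry": 0,"rz": 0}
    - {"dx": 0,"dy": -0.08,"dz": 0,"rx": 0,"ry": 0,"rz": 0}

```text
time_s: 19.5
position: [0.5157, 0.0507, -0.0056]
tool_rot: [0.707, 0.013, 0.707, -0.013]
ft_force: [0.5, 0.6, -0.0]
gripper_width: 0.0003
```

```bash
python3 look.py s16; python3 - <<'E'
from h import *
im=dict(np.load('pics/s15.npz'));p=onz(im,[[323.6,218.4]],.014)[0]-ORG;Y=np.array([-TX[1],TX[0],0]);print('pocket',p@TX,p@Y)
# known track corners check: end-stop far outer corners
E
```

```text
t 19.55 track x,y [-0.0629  0.     -0.0057] F [-0.45 -0.76  0.11]
pocket 0.02914400059152443 4.840253178846972e-05
```

View pics/s16.png

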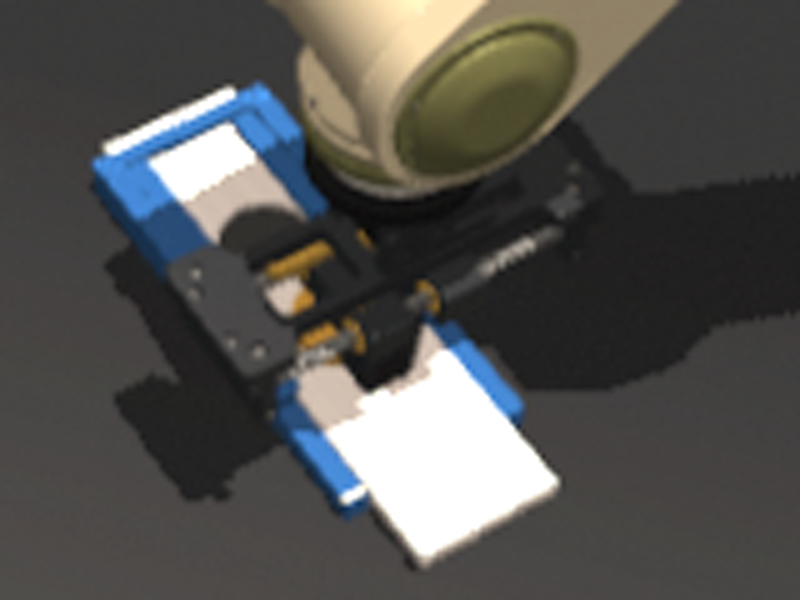

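The pusher is now at track x=−0.063, so the disc is at about −0.031. The pocket centre comes out at about +0.03, so I'll go to just before it.

Request:
servo_tool:
  plan:
    - {"dx": 0,"dy": -0.08,"dz": 0,"rx": 0,"ry": 0,"rz": 0}
    - {"dx": 0,"dy": -0.08,"dz": 0,"rx": 0,"ry": 0,"rz": 0}
    - {"dx": 0,"dy": -0.08,"dz": 0,"rx": 0,"ry": 0,"rz": 0}
    - {"dx": 0,"dy": -0.08,"dz": 0,"rx": 0,"ry": 0,"rz": 0}
    - {"dx": 0,"dy": -0.08,"dz": 0,"rx": 0,"ry": 0,"rz": 0}
    - {"dx": 0,"dy": -0.08,"dz": 0,"rx": 0,"ry": 0,"rz": 0}
    - {"dx": 0,"dy": -0.08,"dz": 0,"rx": 0,"ry": 0,"rz": 0}
    - {"dx": 0,"dy": -0.08,"dz": 0,"rx": 0,"ry": 0,"rz": 0}
    - {"dx": 0,"dy": -0.08,"dz": 0,"rx": 0,"ry": 0,"rz": 0}
    - {"dx": 0,"dy": -0.08,"dz": 0,"rx": 0,"ry": 0,"rz": 0}
    - {"dx": 0,"dy": -0.08,"dz": 0,"rx": 0,"ry": 0,"rz": 0}
    - {"dx": 0,"dy": -0.08,"dz": 0,"rx": 0,"ry": 0,"rz": 0}
    - {"dx": 0,"dy": -0.08,"dz": 0,"rx": 0,"ry": 0,"rz": 0}
    - {"dx": 0,"dy": -0.08,"dz": 0,"rx": 0,"ry": 0,"rz": 0}
    - {"dx": 0,"dy": -0.08,"dz": 0,"rx": 0,"ry": 0,"rz": 0}
    - {"dx": 0,"dy": -0.08,"dz": 0,"rx": 0,"ry": 0,"rz": 0}

```text
time_s: 21.15
position: [0.5142, 0.0123, -0.0056]
tool_rot: [0.707, 0.013, 0.707, -0.013]
ft_force: [0.5, 0.5, -0.1]
gripper_width: 0.0009
```

```bash
python3 look.py s17
```

```text
t 21.2 track x,y [-0.0245  0.     -0.0057] F [ 0.69 -0.78  0.43]
```

View pics/s17.png

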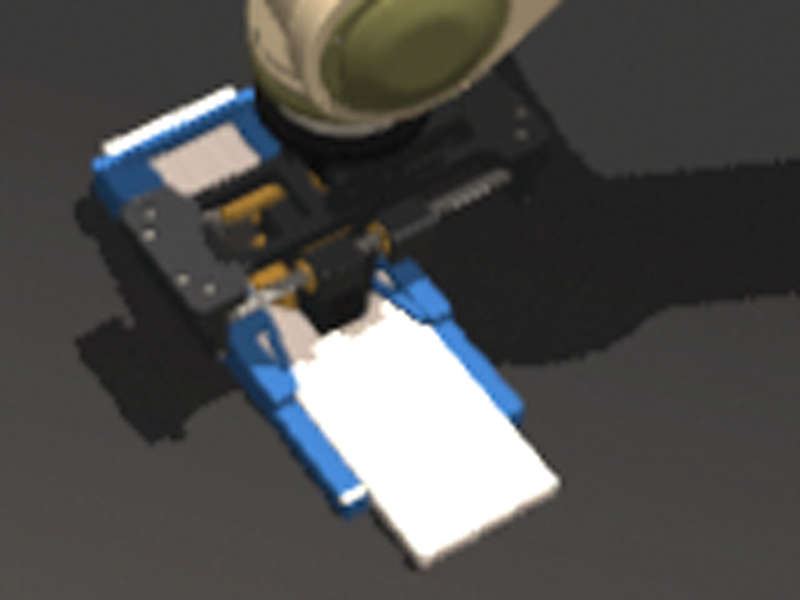

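Request:
servo_tool:
  plan:
    - {"dx": 0,"dy": -0.04,"dz": 0,"rx": 0,"ry": 0,"rz": 0}
    - {"dx": 0,"dy": -0.04,"dz": 0,"rx": 0,"ry": 0,"rz": 0}
    - {"dx": 0,"dy": -0.04,"dz": 0,"rx": 0,"ry": 0,"rz": 0}
    - {"dx": 0,"dy": -0.04,"dz": 0,"rx": 0,"ry": 0,"rz": 0}
    - {"dx": 0,"dy": -0.04,"dz": 0,"rx": 0,"ry": 0,"rz": 0}
    - {"dx": 0,"dy": -0.04,"dz": 0,"rx": 0,"ry": 0,"rz": 0}
    - {"dx": 0,"dy": -0.04,"dz": 0,"rx": 0,"ry": 0,"rz": 0}
    - {"dx": 0,"dy": -0.04,"dz": 0,"rx": 0,"ry": 0,"rz": 0}
    - {"dx": 0,"dy": -0.04,"dz": 0,"rx": 0,"ry": 0,"rz": 0}
    - {"dx": 0,"dy": -0.04,"dz": 0,"rx": 0,"ry": 0,"rz": 0}
    - {"dx": 0,"dy": -0.04,"dz": 0,"rx": 0,"ry": 0,"rz": 0}

```text
time_s: 22.3
position: [0.5138, -0.0008, -0.0056]
tool_rot: [0.707, 0.013, 0.707, -0.013]
ft_force: [-0.3, 0.5, -0.2]
gripper_width: 0.0006
```

Request:
servo_tool:
  plan:
    - {"dx": 0,"dy": -0.03,"dz": 0,"rx": 0,"ry": 0,"rz": 0}
    - {"dx": 0,"dy": -0.03,"dz": 0,"rx": 0,"ry": 0,"rz": 0}
    - {"dx": 0,"dy": 0,"dz": 0,"rx": 0,"ry": 0,"rz": 0}

```text
time_s: 22.6
position: [0.5137, -0.0026, -0.0056]
tool_rot: [0.707, 0.013, 0.707, -0.013]
ft_force: [0.6, -0.7, 0.2]
gripper_width: 0.0006
```

Request:
servo_tool:
  plan:
    - {"dx": 0,"dy": -0.03,"dz": 0,"rx": 0,"ry": 0,"rz": 0}
    - {"dx": 0,"dy": 0,"dz": 0,"rx": 0,"ry": 0,"rz": 0}

```text
time_s: 22.8
position: [0.5137, -0.0035, -0.0057]
tool_rot: [0.707, 0.013, 0.707, -0.013]
ft_force: [0.6, 0.2, -0.4]
gripper_width: 0.0004
```

Request:
servo_tool:
  plan:
    - {"dx": 0,"dy": -0.03,"dz": 0,"rx": 0,"ry": 0,"rz": 0}
    - {"dx": 0,"dy": 0,"dz": 0,"rx": 0,"ry": 0,"rz": 0}

```text
time_s: 23.0
position: [0.5136, -0.0044, -0.0057]
tool_rot: [0.707, 0.013, 0.707, -0.013]
ft_force: [-0.8, -0.4, 0.2]
gripper_width: 0.0004
```

```bash
python3 look.py s18; python3 look.py s18b
```

```text
t 23.05 track x,y [-0.0082  0.     -0.0057] F [-1.17 -0.27 -0.3 ]
t 23.1 track x,y [-0.0082  0.     -0.0056] F [-0.16 -0.14  0.58]
```

View pics/s18.png

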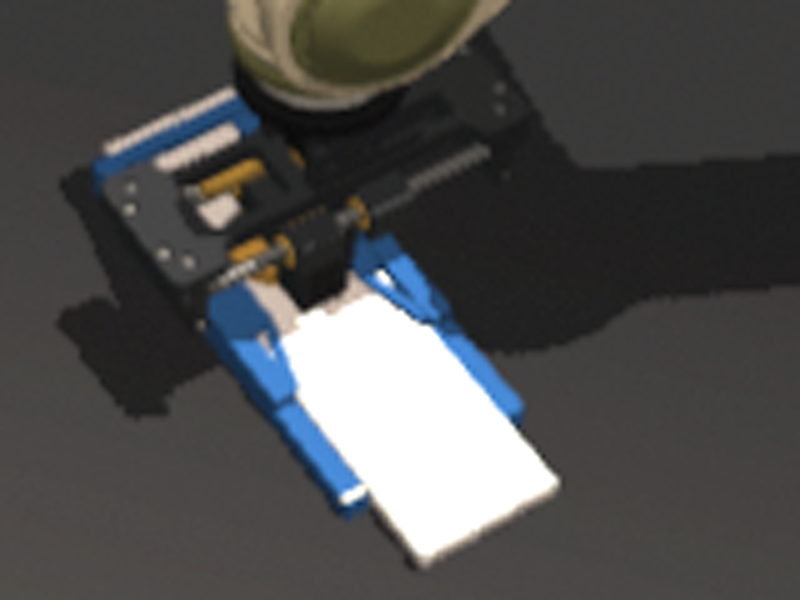

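Request:
servo_tool:
  plan:
    - {"dx": 0,"dy": -0.03,"dz": 0,"rx": 0,"ry": 0,"rz": 0}
    - {"dx": 0,"dy": -0.03,"dz": 0,"rx": 0,"ry": 0,"rz": 0}
    - {"dx": 0,"dy": 0,"dz": 0,"rx": 0,"ry": 0,"rz": 0}

```text
time_s: 23.4
position: [0.5136, -0.0062, -0.0057]
tool_rot: [0.707, 0.013, 0.707, -0.013]
ft_force: [0.1, 0.1, 0.6]
gripper_width: 0.0003
```

Request:
servo_tool:
  plan:
    - {"dx": 0,"dy": -0.03,"dz": 0,"rx": 0,"ry": 0,"rz": 0}
    - {"dx": 0,"dy": -0.03,"dz": 0,"rx": 0,"ry": 0,"rz": 0}
    - {"dx": 0,"dy": 0,"dz": 0,"rx": 0,"ry": 0,"rz": 0}

```text
time_s: 23.7
position: [0.5135, -0.008, -0.0056]
tool_rot: [0.707, 0.013, 0.707, -0.013]
ft_force: [-0.7, -0.4, 0.5]
gripper_width: 0.0002
```

```bash
python3 look.py s19; python3 look.py s19b
```

```text
t 23.75 track x,y [-0.0045  0.     -0.0057] F [ 0.   -0.43 -0.13]
t 23.8 track x,y [-0.0045  0.     -0.0057] F [ 0.27 -0.03 -0.65]
```

View pics/s19.png

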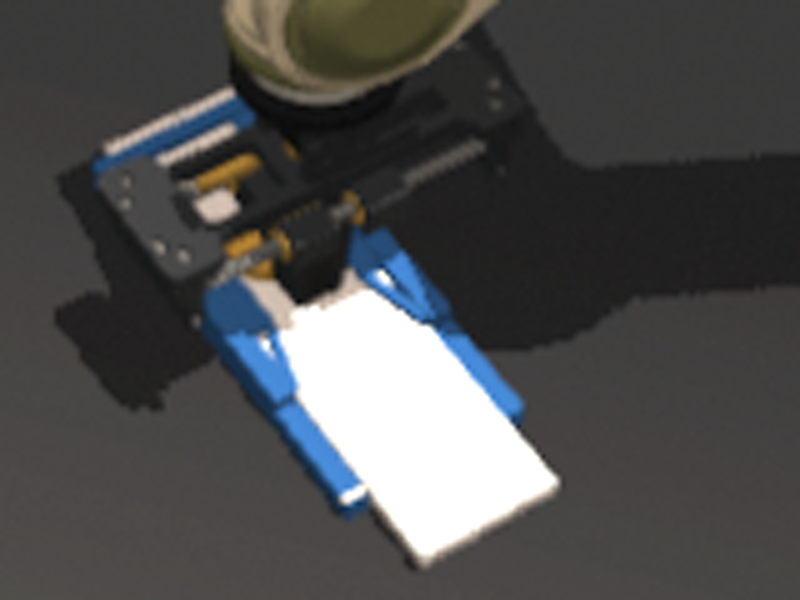

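The disc is hidden under the gripper, so from here the force is my cue, in single small steps.

Request:
servo_tool:
  plan:
    - {"dx": 0,"dy": -0.03,"dz": 0,"rx": 0,"ry": 0,"rz": 0}
    - {"dx": 0,"dy": 0,"dz": 0,"rx": 0,"ry": 0,"rz": 0}

```text
time_s: 24.0
position: [0.5135, -0.0089, -0.0056]
tool_rot: [0.707, 0.013, 0.707, -0.013]
ft_force: [-0.5, 1.0, 0.4]
gripper_width: 0.0004
```

Request:
servo_tool:
  plan:
    - {"dx": 0,"dy": -0.03,"dz": 0,"rx": 0,"ry": 0,"rz": 0}
    - {"dx": 0,"dy": 0,"dz": 0,"rx": 0,"ry": 0,"rz": 0}

```text
time_s: 24.2
position: [0.5134, -0.0098, -0.0056]
tool_rot: [0.707, 0.013, 0.707, -0.013]
ft_force: [0.3, -0.2, -0.1]
gripper_width: 0.0004
```

Request:
servo_tool:
  plan:
    - {"dx": 0,"dy": -0.02,"dz": 0,"rx": 0,"ry": 0,"rz": 0}
    - {"dx": 0,"dy": 0,"dz": 0,"rx": 0,"ry": 0,"rz": 0}

```text
time_s: 24.4
position: [0.5134, -0.0103, -0.0057]
tool_rot: [0.707, 0.013, 0.707, -0.013]
ft_force: [-0.2, -0.5, 0.7]
gripper_width: 0.0009
```

Request:
servo_tool:
  plan:
    - {"dx": 0,"dy": 0.1,"dz": 0,"rx": 0,"ry": 0,"rz": 0}
    - {"dx": 0,"dy": 0.4,"dz": 0,"rx": 0,"ry": 0,"rz": 0}
    - {"dx": 0,"dy": 0.6,"dz": 0,"rx": 0,"ry": 0,"rz": 0}
    - {"dx": 0,"dy": 0.6,"dz": 0,"rx": 0,"ry": 0,"rz": 0}
    - {"dx": 0,"dy": 0.6,"dz": 0,"rx": 0,"ry": 0,"rz": 0}
    - {"dx": 0,"dy": 0.5,"dz": 0,"rx": 0,"ry": 0,"rz": 0}
    - {"dx": 0,"dy": 0.2,"dz": 0,"rx": 0,"ry": 0,"rz": 0}
    - {"dx": 0,"dy": 0,"dz": 0,"rx": 0,"ry": 0,"rz": 0}

```text
time_s: 25.2
position: [0.5167, 0.0805, -0.0056]
tool_rot: [0.707, 0.013, 0.707, -0.013]
ft_force: [0.3, 0.9, 0.0]
gripper_width: 0.0002
```

```bash
python3 look.py s20; python3 - <<'E'
from h import *
im=dict(np.load('pics/s20.npz'));H,S,V=cv2.split(cv2.cvtColor(im['color'],cv2.COLOR_RGB2HSV))
m=((H>12)&(H<30)&(S>90)&(V>60)).astype(np.uint8);m[:195]=0;m[245:]=0;m[:,:295]=0;m[:,350:]=0
cs,_=cv2.findContours(m,0,1);c=max(cs,key=cv2.contourArea);e=cv2.fitEllipse(c);print(e)
p=onz(im,[e[0]],.021)[0]-ORG;print('disc track',p@TX,p@np.array([-TX[1],TX[0],0]))
b=cv2.erode(cv2.drawContours(np.zeros_like(m),[c],-1,1,-1),np.ones((3,3)))
P=np.array([pt(im,u,v) for v,u in np.argwhere(b) if im['depth'][v,u]>0]);k=np.median(P[:,2]);P=P[abs(P[:,2]-k)<.008]
A=np.c_[P[:,:2]-P[:,:2].mean(0),np.ones(len(P))];print('disc z,tilt',np.linalg.lstsq(A,P[:,2],rcond=None)[0],len(P))
for n,(u,v) in {'plate far':(312,202),'plate load':(365,262)}.items():
    print(n,np.median([pt(im,u+i,v+j)[2] for i in range(-3,4) for j in range(-2,3)]))
E
```

```text
t 25.25 track x,y [-0.0924 -0.     -0.0057] F [ 0.09 -0.29  0.1 ]
((323.4994812011719, 217.4423065185547), (15.292231559753418, 18.7169246673584), 84.43773651123047)
disc track 0.027165696487381343 0.001666639544978163
disc z,tilt [0.01780048 0.02328941 0.02185298] 179
plate far 0.016256796489706127
plate load 0.016768457325484598
```

View pics/s20.png

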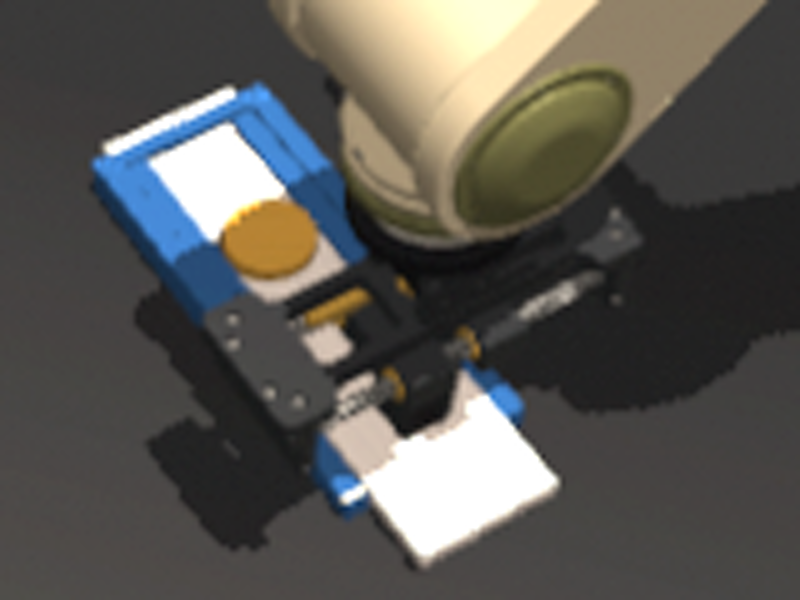

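The disc is in the pocket at crop (268,238), its top about 5 mm above the plate by depth, which matches seated. I'll lift clear and re-check with nothing in the way.

Request:
servo_tool:
  plan:
    - {"dx": -0.2,"dy": 0,"dz": 0,"rx": 0,"ry": 0,"rz": 0}
    - {"dx": -0.6,"dy": 0,"dz": 0,"rx": 0,"ry": 0,"rz": 0}
    - {"dx": -0.8,"dy": 0.2,"dz": 0,"rx": 0,"ry": 0,"rz": 0}
    - {"dx": -0.8,"dy": 0.6,"dz": 0,"rx": 0,"ry": 0,"rz": 0}
    - {"dx": -0.8,"dy": 0.8,"dz": 0,"rx": 0,"ry": 0,"rz": 0}
    - {"dx": -0.6,"dy": 0.8,"dz": 0,"rx": 0,"ry": 0,"rz": 0}
    - {"dx": -0.3,"dy": 0.8,"dz": 0,"rx": 0,"ry": 0,"rz": 0}
    - {"dx": 0,"dy": 0.6,"dz": 0,"rx": 0,"ry": 0,"rz": 0}
    - {"dx": 0,"dy": 0.2,"dz": 0,"rx": 0,"ry": 0,"rz": 0}
    - {"dx": 0,"dy": 0,"dz": 0,"rx": 0,"ry": 0,"rz": 0}

```text
time_s: 26.25
position: [0.5212, 0.1994, 0.1173]
tool_rot: [0.707, 0.013, 0.707, -0.013]
ft_force: [-0.0, -0.5, -0.3]
gripper_width: 0.0002
```

```bash
python3 look.py s21; python3 - <<'E'
from h import *
zs=[];ps=[];Y=np.array([-TX[1],TX[0],0]);pl=[]
t=grab('top','t21')
c=t['color'];cv2.imwrite('pics/t21c.png',cv2.resize(c[220:295,250:400],(800,400),interpolation=cv2.INTER_CUBIC)[:,:,::-1])
for name,roi in (('scene',(195,245,295,350)),('top',(235,280,325,375))):
  for i in range(3):
    im=get_image(name);H,S,V=cv2.split(cv2.cvtColor(im['color'],cv2.COLOR_RGB2HSV))
    m=np.zeros(H.shape,np.uint8);a,b,c,d=roi;m[a:b,c:d]=((H>12)&(H<30)&(S>90)&(V>80))[a:b,c:d]
    cs,_=cv2.findContours(m,0,1);c=max(cs,key=cv2.contourArea);e=cv2.fitEllipse(c)
    p=onz(im,[e[0]],.021)[0]-ORG
    bm=cv2.erode(cv2.drawContours(np.zeros_like(m),[c],-1,1,-1),np.ones((5,5)))
    P=np.array([pt(im,u,v) for v,u in np.argwhere(bm) if im['depth'][v,u]>0]);k=np.median(P[:,2]);P=P[abs(P[:,2]-k)<.006]
    A=np.c_[P[:,:2]-P[:,:2].mean(0),np.ones(len(P))];f=np.linalg.lstsq(A,P[:,2],rcond=None)[0]
    g=np.array([[.514+dx,.06+dy,.016] for dx in (-.01,0,.01) for dy in (-.01,0,.01,.02)]);uv=np.round(proj(im,g)).astype(int)
    print(name,'track xy',np.round([p@TX,p@Y],4),'tilt,z',np.round(f,4),len(P),'plate z',round(np.median([pt(im,*u)[2] for u in uv]),4))
E
```

```text
t 26.3 track x,y [-2.115e-01 -1.000e-04  1.172e-01] F [ 0.79 -0.41  0.25]
scene track xy [0.0275 0.0015] tilt,z [0.0432 0.0323 0.0216] 118 plate z 0.2331
scene track xy [0.0275 0.0015] tilt,z [0.0096 0.0199 0.022 ] 118 plate z 0.2311
scene track xy [0.0275 0.0015] tilt,z [ 0.0401 -0.0205  0.0217] 117 plate z 0.2318
top track xy [ 0.03   -0.0014] tilt,z [-0.0117  0.0084  0.0203] 182 plate z 0.0149
top track xy [ 0.03   -0.0014] tilt,z [-0.0111  0.0209  0.0205] 179 plate z 0.0154
top track xy [ 0.0299 -0.0015] tilt,z [-0.0301  0.0072  0.0207] 178 plate z 0.015
```

View pics/s21.png

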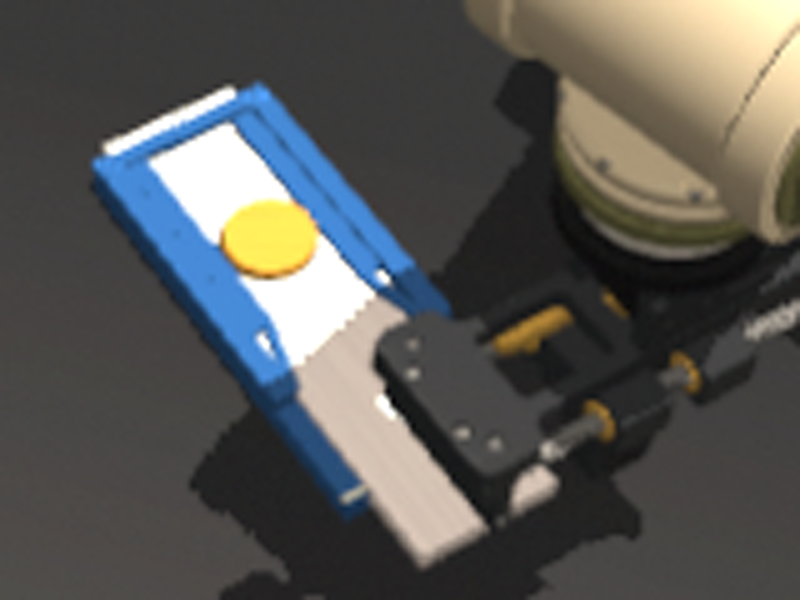

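View pics/t21.png

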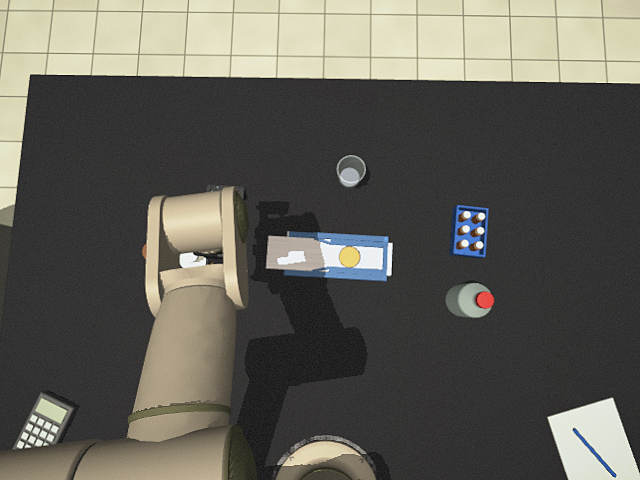

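Both views show the disc exactly where the dark pocket was (top view (349,257)), about 5 mm above the plate and level within noise. The arm is clear and the bystanders haven't moved, so I'm handing it in.

```bash
python3 -c "
from cell import *
print(finish_job())"
```

```text
the job is handed in; nothing more can be done
None
```

The brass disc is sitting in the pocket and the job is handed in, at about 26.6 s of the 58 s allowed. `finish_job()` gave no verdict.

**What I did:** I took the disc off the stand and laid it on the loading end at track x ≈ −0.085 m. After letting go, I pushed it along the lane with shut, upright fingers about 2 mm above the plate. The force never rose above about 1 N of sensor noise, so I never felt the pocket wall.

**Last checks:**
- **Position:** the disc is at track x ≈ 0.027 m (scene view) or 0.030 m (top view), and within 1.5 mm of the centre line. It covers the spot where the pocket was seen.
- **Height:** its top is about 5.4 mm above the plate in the top view, against 5 mm for a fully seated disc.
- **Surroundings:** the arm is clear, and the bottle, beaker and vial box look unmoved in the top view.

**What failed or disagreed:**
- **First grasp missed:** it closed above the disc without touching it. In the wrist pictures the fingertips were about 25 mm behind the reported TCP, so I used that offset from then on.
- **Refused calls:** two move calls were refused because their rows left out some fields.
- **Noisy tilt:** single tilt fits ranged from about 0.01 to 0.05 rad, with signs differing between the two views. I read that as depth noise, because a half-seated disc would tilt about 0.09 rad.
- **Bad plate reading:** in the last check the scene view's plate-height sample landed on the gripper, so I ignored it and relied on the top view and an earlier scene reading (about 5.3 mm).

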